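Set up the syringe mixer

ROBOT

A 6-joint arm with a two-finger parallel gripper is mounted at the origin on the work surface. World frame = base frame: x ahead of the robot, y to its left, z up, the work surface at z = 0. Lengths are in m, angles in degrees, forces in N, time in s.
With the tool pointing down it reaches from about 0.25 to 0.725 m from the base axis. Payload 4 kg.
Tool frame: the origin (TCP) lies midway between the tips of the shut fingers; the grasp point (between the pads) lies 19 mm behind it; z points along the fingers, y is the direction in which the jaws open and shut (so a half turn about z gives the same grasp; the last joint's range is limited). The gripper opens to 85 mm and grips with 20 to 120 N. Pads are 22 mm wide; open, the fingers measure 114 mm over their backs; the gripper's body (76 mm by 85 mm) begins 54 mm behind the grasp point. The pads swing forward as they close: fully open they stand 13 mm farther back than shut.
Start: joints at [64.63, 13.785, 0.286, 76.501, 0, 90], TCP at [0.214, 0.452, 0.231] pointing down, gripper open.
Joint ranges: [-155.79, 155.79], [-60.16, 107.12], [-62.33, 73.08], [-114, 123.19], [-81.49, 82.49], [-180, 180]. Speed limits (degrees/s): [159.86, 159.86, 180, 180, 180, 180].

INTERFACE

Orientations are given as a 3x3 rotation matrix whose columns are the frame's x, y, z axes.
In Python, from workcell import r gives the robot as it stands.
- The arm moves only by the shell command python3 -m inch 'ROWS'. ROWS is a JSON object of lists of equal length, an entry for each row: "slide": the shift along the tool's x, y, z each as a share of 0.025 m, from -1 to 1, a list of three; "twist": the turn about the tool's z as a share of 0.15 rad, from -1 to 1; "gripper": the opening, from 0 (shut) to 1 (fully open). A call has 1 to 20 rows; each row shifts and turns the pose as measured when the row begins, along the tool's axes as they then stand; what a row does not reach is not made up. A row lasts 1/10 s, in which the tool goes at most 50 mm and 8.59 degrees, less where a joint would pass 70% of its speed; a pose out of reach is approached as far as the arm can. A call with a number of a shift or a turn outside -1 to 1 is refused whole. A call with a gripper value outside its range is refused whole. The fingers move at their own pace and stop on an object; the grip force is fixed at half the most. Time passes only in rows, so rows that do not move let the fingers close. It gives the time, the measured TCP pose, the force and the opening at its end, in the units of the state.
- r.read_state(): the state, without advancing time (a new reading comes with each control period).
- r.read_camera(name): name is "scene" or "side" or "wrist"; returns a dict with "img" (480x640x3 uint8, blue, green, red), "mtx" (3x3 intrinsics, pixels), "rvec" (rotation vector, rad) and "tvec" (3), from world to camera coordinates, as OpenCV has them. Camera axes: x right, y down, z forward; pixel columns grow to the right and rows downward; lengths in m; the calibration is good to about 2 mm. A picture is of the moment at which its call begins. There is no depth.
- r.close_job(): hands the job in, once; it reports no verdict.
Trained networks look in the newest picture that a camera, given by its name, has taken for a name from the list of things; names that differ only in an ending like _2 or _b are one class to them, and where a whole thing is asked for, a point or a joint stands for the part that bears it (a point fixed in the world has none). Each returns a list of dicts, best first, with "score" (0 to 1); they miss things now and then, are a little off and sometimes report something else, mostly with a low value. They report only what shows in the picture. A call takes as long as a camera call. They do not tell look-alikes from the thing itself.
- r.spot_in(camera, query): "extent" ([left, top, right, bottom] in pixels, round what is visible of it).
- r.tip_of(camera, query): "position" ([column, row] in pixels: a listed point, or the origin of a listed thing).
The state is a dict: "time": time; "q": joint angles; "qvel": joint speeds; "joint_torque": joint torques, N m; "ee_pos": TCP position; "tool_rot": TCP orientation; "wrist_force": force on the tool from outside, world axes, zero at the start; "torque": the same for the moment, N m; "grip_width": finger opening in m.
Only numpy, scipy, OpenCV 4.12 (cv2) and the standard library are available. Lean on these libraries where they do the work, as an engineer would, in place of code of your own. Each camera call takes 0.05 s, during which the arm holds its last target. There are 200 camera calls.

TASK

Get the bench mixer ready to run: first fit the carrier plate onto the splined drive spindle, turned so that the teeth line up and it drops fully home; then lay each syringe that holds a sample (plunger pulled out) in a trough of the carrier, one to a trough, and finally lower the lid gently until it is fully shut. Put the empty syringes (plunger pushed in) in the steel discard tray. Do not move any plunger, and leave the other things on the bench as they are.

Things in the scene. Friction and masses are not known exactly. Their poses are not given: they have to be found in the camera images.
- spindle_top (a point): Centre of the top of the steel drive spindle upright in the mixer's well, 46 mm above the bench, z up. Four spline teeth, 9 mm thick, tops tapered, form an unequal cross: long pair 42 mm tip to tip along x, short pair 28 mm along y. They stand 24 mm above a round 60 mm seat. Turns about z with 0.06 N m friction; its x starts within 0.6 rad of the mixer's y line.
- mixer: White bench mixer, fixed: open-topped square box, 220 x 220 mm outside, 90 mm high, walls 8 mm, well floor 10 mm above the bench, spindle in the middle. Origin under its centre at bench level; x and y along its sides, z up; turned up to 0.15 rad. The lid hinges on its +y wall.
- lid (a joint): Angle in rad of the mixer's flat clear lid (220 x 220 x 8 mm, grey edging): 0 shut flat on the rim, 1.75 to 1.92 at the start (leaning back past upright, away from the mixer), stop at 2.0. Stiff hinge (friction 0.42 N m): it stays at any angle and must be brought down all the way.
- lid_hinge (a point): Middle of the lid's hinge line, 94 mm above the bench, 110 mm to +y of the mixer's centre; the line runs along the mixer's x axis.
- lid_handle (a point): Middle of the round steel lid handle bar, 14 mm thick, 120 mm long, parallel to the hinge line and 260 mm from it, 40 mm beyond the lid's free edge, on two 10 mm wide arms 55 mm either side of this point (the bar's middle 95 mm is free to pinch). The shut lid has it 94 mm above the bench on the mixer's -y side.
- carrier: Aluminium plate 130 (x) x 138 (y) x 8 mm, 0.4 kg, origin centre of underside, z up. Its 20 mm high hub has a through hole, an unequal cross: slots 46 mm along x, 32 mm along y, both 13 mm wide; fits two ways, half a turn apart. Black bridge handle over the hub: bar along x, 69 mm long, 14 mm wide, 42 to 58 mm above the underside. Fully on, the underside is 24 mm below the spindle's top.
- trough_a (a point): Middle of the floor of one trough of the carrier, 47 mm to +y of the carrier's centre, 8 mm above its underside; axes as the carrier's. The trough runs along x the whole 130 mm, open at the ends, 38 mm wide between ridges 9 mm high; takes one syringe lying along it, either way round.
- trough_b (a point): Middle of the floor of the other trough, 47 mm to -y of the carrier's centre; otherwise as trough_a.
- tray: Shallow steel discard tray, fixed, 200 mm (x) x 150 mm (y) x 22 mm high, walls and floor 4 to 5 mm. Origin at the centre of its underside, z up.
- syringe_1: Syringe lying on its side, 0.04 kg; may be absent. Clear barrel 18 mm thick, 72 mm long; finger flange 26 mm wide, 18 mm high at the rear; 10 mm thick cap at the front. Origin half-way along the barrel, 9 mm under its axis; x points to the cap, z up. Cap ends 52 mm ahead; thumb disc ends 48 mm behind with plunger in, up to 90 mm when out.
- plunger_1 (a joint): How far the blue plunger of syringe_1 is pulled out, in m: 0 to 0.005 pushed in (empty), 0.032 to 0.040 pulled out (holds a sample). It stays where it is under less than 3 N.
- syringe_2: Syringe lying on its side, 0.04 kg; may be absent. Clear barrel 18 mm thick, 72 mm long; finger flange 26 mm wide, 18 mm high at the rear; 10 mm thick cap at the front. Origin half-way along the barrel, 9 mm under its axis; x points to the cap, z up. Cap ends 52 mm ahead; thumb disc ends 48 mm behind with plunger in, up to 90 mm when out.
- plunger_2 (a joint): How far the blue plunger of syringe_2 is pulled out, in m: 0 to 0.005 pushed in (empty), 0.032 to 0.040 pulled out (holds a sample). It stays where it is under less than 3 N.
- syringe_3: Syringe lying on its side, 0.04 kg; may be absent. Clear barrel 18 mm thick, 72 mm long; finger flange 26 mm wide, 18 mm high at the rear; 10 mm thick cap at the front. Origin half-way along the barrel, 9 mm under its axis; x points to the cap, z up. Cap ends 52 mm ahead; thumb disc ends 48 mm behind with plunger in, up to 90 mm when out.
- plunger_3 (a joint): How far the blue plunger of syringe_3 is pulled out, in m: 0 to 0.005 pushed in (empty), 0.032 to 0.040 pulled out (holds a sample). It stays where it is under less than 3 N.
- syringe_4: Syringe lying on its side, 0.04 kg; may be absent. Clear barrel 18 mm thick, 72 mm long; finger flange 26 mm wide, 18 mm high at the rear; 10 mm thick cap at the front. Origin half-way along the barrel, 9 mm under its axis; x points to the cap, z up. Cap ends 52 mm ahead; thumb disc ends 48 mm behind with plunger in, up to 90 mm when out.
- plunger_4 (a joint): How far the blue plunger of syringe_4 is pulled out, in m: 0 to 0.005 pushed in (empty), 0.032 to 0.040 pulled out (holds a sample). It stays where it is under less than 3 N.
- syringe_5: Syringe lying on its side, 0.04 kg; may be absent. Clear barrel 18 mm thick, 72 mm long; finger flange 26 mm wide, 18 mm high at the rear; 10 mm thick cap at the front. Origin half-way along the barrel, 9 mm under its axis; x points to the cap, z up. Cap ends 52 mm ahead; thumb disc ends 48 mm behind with plunger in, up to 90 mm when out.
- plunger_5 (a joint): How far the blue plunger of syringe_5 is pulled out, in m: 0 to 0.005 pushed in (empty), 0.032 to 0.040 pulled out (holds a sample). It stays where it is under less than 3 N.
- reagent_bottle: Bystander: brown reagent bottle, 60 mm thick, 120 mm high; origin at the centre of its underside.
- sample_jar: Bystander: small clear sample jar, 44 mm thick, 55 mm high; origin at the centre of its underside.
- stain_jar: Bystander: small stain jar with black lid, 48 mm thick, 60 mm high; origin at the centre of its underside.
- slide_box: Bystander: white slide box 90 x 50 x 30 mm; origin at the centre of its underside.
- beaker: Bystander: glass beaker 70 mm wide, 70 mm high; origin at the centre of its underside.
There are look-alikes about, which are no part of the job. There is more than one size of the tray; the one meant has the size given above.

How it is judged:
By the outcome, as a careful person would: the job done as asked, in the order asked, and still so for the second after the job is handed in, with the robot touching nothing.
Of syringe_2, syringe_4 only 1 to 2 are there at a start; the rules pass over those that are not, and their reading is None.
Of syringe_1, syringe_3, syringe_5 only 2 to 3 are there at a start; the rules pass over those that are not, and their reading is None.
At some moment in a run one of carrier, syringe_1, syringe_2, syringe_3, syringe_4, syringe_5 may be knocked a few centimetres aside while the robot is not near it.
It also fails if it takes over 210 s, if anything falls off the work surface, if the arm or the gripper's body presses on something with over 40 N, if the wrist force passes 120 N, or if a joint passes its speed limit or range.

## Working session

There is one attempt and no reset: what is moved stays moved. The work goes in short steps, Python scripts to look and compute and a shell command to move; the robot and the scene stay as the last step left them, time stands still between calls to the robot, and variables do not carry over. Pictures are saved under pics/ and viewed, about 12 in all and at most 16, crops included, and the job is handed in when it is done.

```bash
ls; mkdir -p pics; cat > h.py <<'E'
import numpy as np, cv2
from workcell import r
def cam(n):
    c=r.read_camera(n); return c
def ray(c,px,z):
    R,_=cv2.Rodrigues(np.array(c["rvec"],float)); t=np.array(c["tvec"],float).ravel()
    o=-R.T@t; d=R.T@np.linalg.inv(np.array(c["mtx"]))@np.array([px[0],px[1],1.])
    s=(z-o[2])/d[2]; return o+s*d
def proj(c,p):
    q,_=cv2.projectPoints(np.array(p,float).reshape(-1,1,3),np.array(c["rvec"],float),np.array(c["tvec"],float),np.array(c["mtx"],float),None)
    return q.reshape(-1,2)
E
python3 - <<'E'
from h import *
np.set_printoptions(precision=3,suppress=True)
for n in ["scene","side"]:
    c=cam(n); cv2.imwrite(f"pics/{n}0.png",c["img"])
    R,_=cv2.Rodrigues(np.array(c["rvec"],float)); print(n,-R.T@np.array(c["tvec"]).ravel(),R[2])
    for q,z in [("spindle_top",.046),("mixer",0),("lid_hinge",.094),("lid_handle",.3),("carrier",0),("tray",0),("syringe_1",0),("trough_a",.008)]:
        for d in r.tip_of(n,q)[:6]:
            print(q,round(d["score"],2),np.round(d["position"]),ray(c,d["position"],z)[:2])
s=r.read_state();print(s["time"],s["ee_pos"],s["tool_rot"])
E
```

```text
pics
scene [ 1.197 -0.618  0.915] [-0.549  0.526 -0.649]
spindle_top 0.84 [351. 257.] [0.594 0.105]
mixer 0.92 [350. 270.] [0.601 0.101]
lid_hinge 0.93 [373. 225.] [0.575 0.216]
lid_hinge 0.32 [397. 146.] [0.321 0.642]
lid_handle 0.91 [399. 142.] [0.527 0.349]
tray 0.86 [147. 268.] [ 0.199 -0.333]
tray 0.58 [344. 353.] [ 0.788 -0.117]
tray 0.55 [169. 320.] [ 0.415 -0.381]
syringe_1 0.78 [303. 321.] [ 0.647 -0.127]
syringe_1 0.75 [271. 348.] [ 0.659 -0.242]
syringe_1 0.7 [319. 223.] [0.38  0.183]
syringe_1 0.51 [336. 217.] [0.394 0.246]
syringe_1 0.47 [349. 206.] [0.381 0.324]
trough_a 0.75 [238. 304.] [ 0.493 -0.221]
trough_a 0.67 [252. 275.] [ 0.433 -0.128]
side [ 0.129 -0.849  0.966] [ 0.306  0.68  -0.666]
spindle_top 0.85 [339. 238.] [0.61 0.1 ]
mixer 0.77 [337. 250.] [0.61  0.106]
lid_hinge 0.64 [314. 198.] [0.594 0.214]
lid_handle 0.63 [303.  97.] [0.628 0.347]
lid_handle 0.23 [239. 241.] [ 0.315 -0.097]
carrier 0.71 [337. 348.] [ 0.475 -0.169]
tray 0.92 [239. 468.] [ 0.204 -0.335]
tray 0.59 [356. 442.] [ 0.414 -0.377]
syringe_1 0.77 [430. 346.] [ 0.656 -0.247]
syringe_1 0.75 [240. 238.] [0.404 0.253]
syringe_1 0.74 [247. 258.] [0.395 0.172]
syringe_1 0.6 [408. 312.] [ 0.662 -0.144]
syringe_1 0.52 [227. 226.] [0.389 0.314]
syringe_1 0.22 [359. 440.] [ 0.42  -0.377]
trough_a 0.92 [357. 360.] [ 0.496 -0.219]
trough_a 0.78 [318. 341.] [ 0.445 -0.143]
trough_a 0.17 [409. 309.] [ 0.665 -0.143]
0.9 [0.214 0.452 0.231] [[-0.904  0.428  0.   ]
 [ 0.428  0.904  0.   ]
 [-0.     0.    -1.   ]]
```

View pics/scene0.png

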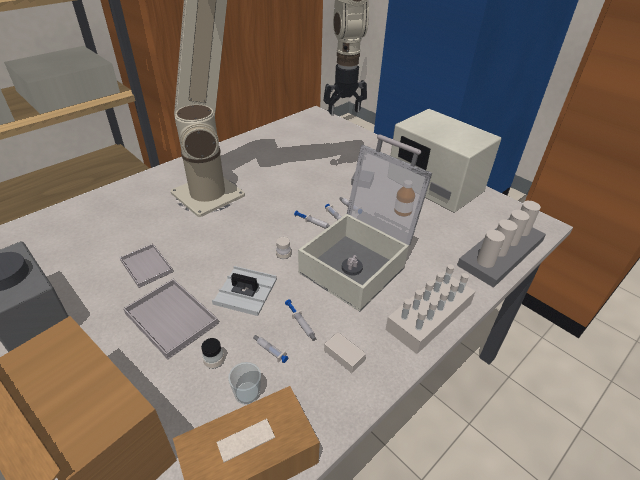

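View pics/side0.png

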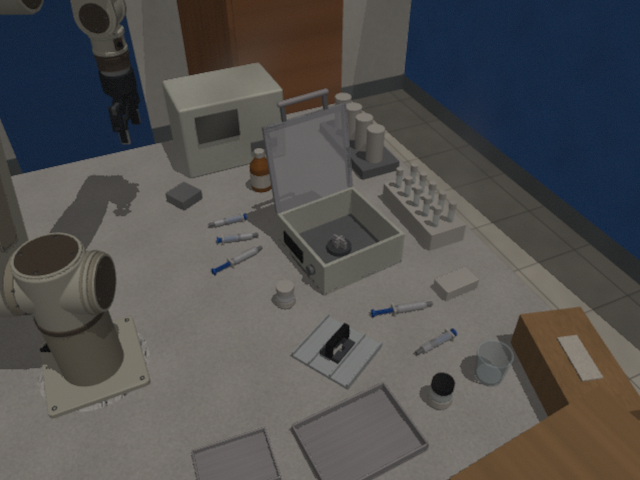

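The views show five syringes. Three are left of the mixer, near side pixels (230,220), (237,238) and (237,260). Two are on the right, near (400,309) and (437,342). The plungers look pulled out at (237,260) and (400,309). The carrier is at (337,350), the large tray at (358,440) and a smaller look-alike tray at (235,460). I'll go to the carrier first.

```bash
cat >> h.py <<'E'
np.set_printoptions(precision=3,suppress=True)
def go(p,yaw=None):
    s=r.read_state(); R=np.array(s["tool_rot"]); e=np.array(s["ee_pos"]); y0=np.degrees(np.arctan2(R[1,0],R[0,0]))
    if yaw is None: yaw=y0
    tw=-((yaw-y0+180)%360-180); a=np.radians(yaw)
    d=np.array(p)-e; R2=np.array([[np.cos(a),np.sin(a),0],[np.sin(a),-np.cos(a),0],[0,0,-1]])
    print("at",e,"yaw",round(y0,1),"q6",round(s["q"][5],1),"grip",round(s["grip_width"],4),"t",round(s["time"],1),"F",np.array(s["wrist_force"]))
    print("  slide now-axes",R.T@d/.025,"slide after-twist",R2.T@d/.025,"twist rows",round(np.radians(tw)/.15,2))
E
python3 - <<'E'
from h import *
go([.42,-.10,.231],213)
E
python3 -m inch '{"slide":[[0,-1,0],[0,-1,0],[0,-1,0],[0,-1,0]],"twist":[0,0,0,0],"gripper":[1,1,1,1]}'
python3 -c "
from h import *
go([.42,-.10,.231],213)"
```

```text
at [0.214 0.452 0.231] yaw 154.6 q6 90.0 grip 0.0857 t 0.9 F [ 0.368 -0.957 -0.706]
  slide now-axes [-16.894 -16.418   0.012] slide after-twist [  5.118 -22.994   0.013] twist rows -6.79
time: 1.3
ee_pos: [0.1713, 0.3613, 0.2303]
tool_rot: [[-0.904, 0.428, 0.0], [0.428, 0.904, 0.001], [-0.0, 0.001, -1.0]]
wrist_force: [-0.1, -0.5, 0.7]
grip_width: 0.0854
at [0.171 0.361 0.23 ] yaw 154.6 q6 90.0 grip 0.0854 t 1.3 F [-0.136 -0.473  0.721]
  slide now-axes [-16.893 -12.411  -0.042] slide after-twist [  1.708 -20.893  -0.028] twist rows -6.79
```

```bash
python3 -m inch '{"slide":[[-1,-0.73,0],[-1,-0.73,0],[-1,-0.73,0],[-1,-0.73,0],[-1,-0.73,0],[-1,-0.73,0],[-1,-0.73,0],[-1,-0.73,0],[-1,-0.73,0],[-1,-0.73,0],[-1,-0.73,0],[-1,-0.73,0],[-1,-0.73,0],[-1,-0.73,0],[-1,-0.73,0],[-1,-0.73,0],[-0.9,-0.7,0]],"twist":[0,0,0,0,0,0,0,0,0,0,0,0,0,0,0,0,0],"gripper":[1,1,1,1,1,1,1,1,1,1,1,1,1,1,1,1,1]}'
python3 -m inch '{"slide":[[0,0,0],[0,0,0],[0,0,0],[0,0,0],[0,0,0],[0,0,0],[0,0,0],[0,0,0]],"twist":[-1,-1,-1,-1,-1,-1,-0.8,0],"gripper":[1,1,1,1,1,1,1,1]}'
python3 - <<'E'
from h import *
go([.467,-.178,.231],213)
c=cam("wrist"); cv2.imwrite("pics/w1.png",c["img"])
R,_=cv2.Rodrigues(np.array(c["rvec"],float)); print(-R.T@np.array(c["tvec"]).ravel(),R)
for q,z in [("carrier",0),("trough_a",.008)]:
    for d in r.tip_of("wrist",q)[:4]: print(q,round(d["score"],2),np.round(d["position"]),ray(c,d["position"],z)[:2])
E
```

```text
time: 3.0
ee_pos: [0.4294, -0.117, 0.2334]
tool_rot: [[-0.907, 0.421, 0.013], [0.421, 0.907, 0.006], [-0.009, 0.011, -1.0]]
wrist_force: [0.5, 0.6, -0.3]
grip_width: 0.0854
time: 3.8
ee_pos: [0.4313, -0.1219, 0.233]
tool_rot: [[-0.827, -0.562, 0.013], [-0.562, 0.827, 0.005], [-0.014, -0.003, -1.0]]
wrist_force: [-0.1, -0.4, -0.4]
grip_width: 0.0855
at [ 0.431 -0.122  0.233] yaw -145.8 q6 -50.3 grip 0.0855 t 3.8 F [-0.122 -0.43  -0.44 ]
  slide now-axes [ 0.083 -2.659  0.086] slide after-twist [ 0.026 -2.661  0.079] twist rows 0.14
[ 0.372 -0.163  0.374] [[-0.561  0.828 -0.003]
 [ 0.793  0.539  0.285]
 [ 0.238  0.157 -0.959]]
carrier 0.75 [273. 207.] [ 0.463 -0.176]
trough_a 0.75 [310. 215.] [ 0.446 -0.136]
trough_a 0.66 [226. 204.] [ 0.489 -0.22 ]
```

View pics/w1.png

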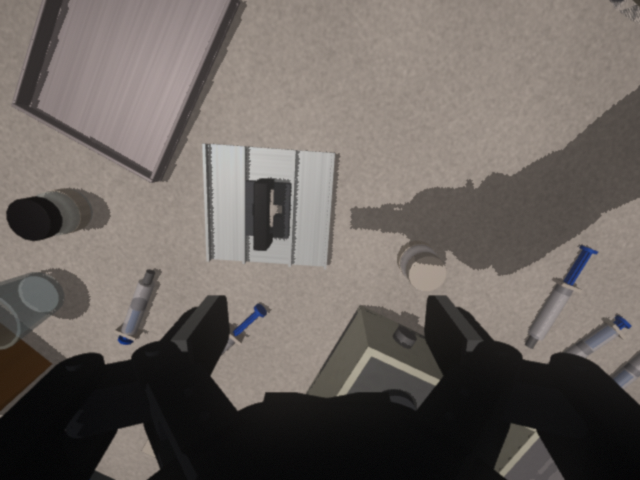

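Wrist view: the carrier has corners at (205,145), (337,153), (329,266) and (210,260). Its black handle bar runs from (264,180) to (262,249), and the spline hole shows through beside it.

```bash
python3 - <<'E'
from h import *
c=cam("wrist")
z=.012
P=[ray(c,p,z)[:2] for p in [(205,145),(337,153),(329,266),(210,260)]]
print(P, np.mean(P,0))
for a,b in [(0,1),(1,2),(2,3),(3,0)]:
    d=P[b]-P[a]; print(np.linalg.norm(d),np.degrees(np.arctan2(d[1],d[0])))
A,B=ray(c,(264,180),.058)[:2],ray(c,(262,249),.058)[:2]; print(A,B,(A+B)/2,np.linalg.norm(A-B),np.degrees(np.arctan2(*(A-B)[::-1])))
g=c["img"]; cv2.imwrite("pics/w2.png",cv2.resize(g[120:300,180:420],None,fx=3,fy=3))
yaw=-145; m=(A+B)/2
go([.4665,-.1785,.12],213)
E
```

```text
[array([ 0.444, -0.269]), array([ 0.373, -0.15 ]), array([ 0.484, -0.085]), array([ 0.555, -0.204])] [ 0.464 -0.177]
0.13909023685364583 120.67248960790498
0.12757645150875116 30.340090783053913
0.13848494010932388 -58.988726230061026
0.1283932155798425 -149.38659740317763
[ 0.432 -0.194] [ 0.492 -0.161] [ 0.462 -0.178] 0.06864017179486002 -150.7430712081109
at [ 0.431 -0.122  0.233] yaw -145.9 q6 -50.2 grip 0.0853 t 4.0 F [ 0.697  0.589 -0.693]
  slide now-axes [ 0.168 -2.652  4.523] slide after-twist [ 0.053 -2.668  4.517] twist rows 0.13
```

View pics/w2.png

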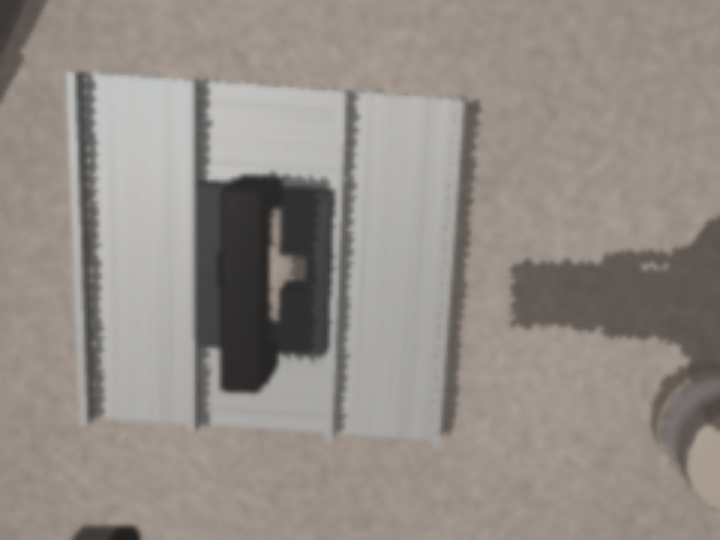

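The crop confirms the carrier's outline and the handle bar. It's centred at about (0.463, -0.178), yaw 30.3°.

```bash
python3 -m inch '{"slide":[[0,-0.89,1],[0,-0.89,1],[0,-0.89,1],[0,0,1],[0,0,1]],"twist":[0.23,0.22,0,0,0],"gripper":[1,1,1,1,1]}'
python3 - <<'E'
from h import *
go([.463,-.178,.033],-149.7)
E
```

```text
time: 4.5
ee_pos: [0.475, -0.1813, 0.1097]
tool_rot: [[-0.868, -0.496, 0.027], [-0.496, 0.868, 0.001], [-0.024, -0.013, -1.0]]
wrist_force: [0.2, -0.0, -0.0]
grip_width: 0.0851
at [ 0.475 -0.181  0.11 ] yaw -150.3 q6 -51.0 grip 0.0851 t 4.5 F [ 0.198 -0.026 -0.043]
  slide now-axes [0.423 0.391 3.052] slide after-twist [0.348 0.355 3.066] twist rows -0.07
```

```bash
python3 -m inch '{"slide":[[0.38,0.38,0],[0,0,0],[0,0,1],[0,0,1],[0,0,1],[0,0,0]],"twist":[0,0,-0.07,0,0,0],"gripper":[1,1,1,1,1,1]}'
python3 - <<'E'
from h import *
go([.463,-.178,.033],-149.7)
c=cam("wrist");print([(d["score"],ray(c,d["position"],0)) for d in r.tip_of("wrist","carrier")[:1]])
E
```

```text
time: 5.1
ee_pos: [0.4656, -0.1784, 0.0306]
tool_rot: [[-0.866, -0.499, 0.028], [-0.5, 0.866, 0.001], [-0.024, -0.013, -1.0]]
wrist_force: [-1.5, 0.3, 0.1]
grip_width: 0.085
at [ 0.466 -0.178  0.031] yaw -150.0 q6 -51.3 grip 0.085 t 5.1 F [-1.461  0.284  0.076]
  slide now-axes [ 0.081  0.063 -0.099] slide after-twist [ 0.082  0.065 -0.096] twist rows -0.04
[(0.92, array([ 0.464, -0.18 ,  0.   ]))]
```

```bash
python3 -m inch '{"slide":[[0,0,0],[0,0,0],[0,0,0],[0,0,0],[0,0,0],[0,0,0],[0,0,0],[0,0,0]],"twist":[0,0,0,0,0,0,0,0],"gripper":[0,0,0,0,0,0,0,0]}'
python3 -m inch '{"slide":[[0,0,-0.4],[0,0,-0.8],[0,0,-1],[0,0,-1],[0,0,-1],[0,0,-1],[0,0,-1],[0,0,0]],"twist":[0,0,0,0,0,0,0,0],"gripper":[0,0,0,0,0,0,0,0]}'
python3 - <<'E'
from h import *
go([.6,.10,.2])
for n in ["scene","side"]:
    c=cam(n); cv2.imwrite(f"pics/{n}1.png",c["img"])
c=cam("scene"); 
for q,z in [("spindle_top",.046),("lid_hinge",.094)]:
  for n in ["scene","side"]:
    c=cam(n)
    for d in r.tip_of(n,q)[:1]: print(n,q,d["score"],ray(c,d["position"],z))
g=cam("scene")["img"]; cv2.imwrite("pics/s2.png",np.hstack([cv2.resize(g[200:320,280:430],None,fx=2.6,fy=2.6),cv2.resize(cam("side")["img"][180:300,270:420],None,fx=2.6,fy=2.6)]))
E
```

```text
time: 6.0
ee_pos: [0.4716, -0.1796, 0.0395]
tool_rot: [[-0.865, -0.499, 0.042], [-0.5, 0.866, -0.002], [-0.035, -0.023, -0.999]]
wrist_force: [-0.5, -0.8, -0.8]
grip_width: 0.0124
time: 6.8
ee_pos: [0.4593, -0.1784, 0.1968]
tool_rot: [[-0.866, -0.499, 0.026], [-0.499, 0.867, 0.0], [-0.022, -0.013, -1.0]]
wrist_force: [0.2, -0.1, -3.9]
grip_width: 0.0125
at [ 0.459 -0.178  0.197] yaw -150.1 q6 -51.5 grip 0.0125 t 6.8 F [ 0.234 -0.111 -3.869]
  slide now-axes [-10.436   6.84    0.021] slide after-twist [-10.435   6.839  -0.127] twist rows -0.0
scene spindle_top 0.51 [0.598 0.101 0.046]
side spindle_top 0.43 [0.625 0.269 0.046]
scene lid_hinge 0.96 [0.582 0.217 0.094]
```

View pics/s2.png

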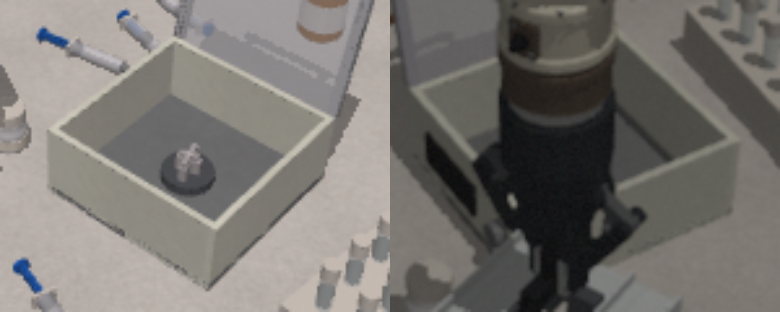

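The carrier is gripped (about 3.9 N). The spindle shows in the scene crop at about (188,165), but too small for its angle. I'll turn the tool to yaw 98° and stop short of the mixer for a wrist look.

```bash
python3 -m inch '{"slide":[[0,0,-0.4],[0,0,-0.4],[0,0,-0.4],[0,0,-0.4],[0,0,0],[0,0,0],[0,0,0],[0,0,0],[0,0,0],[0,0,0],[0,0,0],[0,0,0],[0,0,0],[0,0,0]],"twist":[1,1,1,1,1,1,1,1,1,1,1,1,1,0],"gripper":[0,0,0,0,0,0,0,0,0,0,0,0,0,0]}'
python3 -m inch '{"slide":[[0.6,0.9,0],[0.6,0.9,0],[0.6,0.9,0],[0.6,0.9,0],[0.6,0.9,0],[0.6,0.9,0],[0.6,0.9,0],[0.6,0.9,0],[0,0,0]],"twist":[0,0,0,0,0,0,0,0,0],"gripper":[0,0,0,0,0,0,0,0,0]}'
python3 - <<'E'
from h import *
go([.605,.104,.2],98)
c=cam("wrist"); cv2.imwrite("pics/w3.png",c["img"])
for q,z in [("spindle_top",.046),("lid_hinge",.094),("mixer",0),("carrier",.2)]:
    for d in r.tip_of("wrist",q)[:1]: print(q,d["score"],d["position"],ray(c,d["position"],z))
E
```

```text
time: 8.85
ee_pos: [0.4566, -0.1778, 0.2346]
tool_rot: [[-0.137, 0.99, 0.019], [0.991, 0.137, 0.002], [-0.0, 0.019, -1.0]]
wrist_force: [-0.5, -0.5, -4.9]
grip_width: 0.0128
time: 9.75
ee_pos: [0.6226, -0.0278, 0.2363]
tool_rot: [[-0.165, 0.986, 0.018], [0.986, 0.165, 0.002], [-0.001, 0.018, -1.0]]
wrist_force: [-1.7, -0.4, -4.0]
grip_width: 0.013
at [ 0.623 -0.028  0.236] yaw 99.5 q6 77.9 grip 0.013 t 9.8 F [-1.683 -0.416 -3.965]
  slide now-axes [5.32  0.146 1.448] slide after-twist [5.32  0.036 1.453] twist rows 0.17
spindle_top 0.87 [326.3, 79.0] [0.604 0.1   0.046]
lid_hinge 0.52 [322.4, 371.6] [ 0.644 -0.174  0.094]
mixer 0.73 [330.0, 87.9] [0.608 0.101 0.   ]
carrier 0.66 [326.2, 261.1] [ 0.621 -0.022  0.2  ]
```

View pics/w3.png

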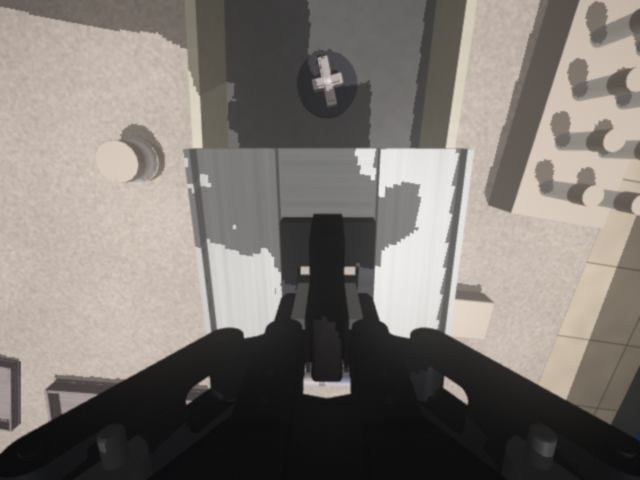

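Wrist view: the spindle cross is at (327,80), with its long arm tilting slightly from (321,55) to (334,105). The held carrier's far edge lies level at row 150, square to the tool.

```bash
python3 - <<'E'
from h import *
c=cam("wrist"); g=cv2.cvtColor(c["img"],cv2.COLOR_BGR2GRAY)
x0,y0,x1,y1=300,48,356,112
m=(g[y0:y1,x0:x1]>105).astype(np.uint8)
n,l,st,ce=cv2.connectedComponentsWithStats(m); k=1+np.argmax(st[1:,4]); m=(l==k).astype(np.uint8)
ys,xs=np.nonzero(m); print(st[k])
P=np.array([ray(c,(x+x0,y+y0),.042)[:2] for x,y in zip(xs,ys)])
# fit cross template by maximizing IoU over (cx,cy,th)
from scipy.optimize import differential_evolution
xx,yy=np.meshgrid(range(x0,x1),range(y0,y1)); W=np.array([ray(c,(x,y),.042)[:2] for x,y in zip(xx.ravel(),yy.ravel())])
M=m.ravel()>0
def f(p):
    a=p[2]; d=W-p[:2]; u=d@[np.cos(a),np.sin(a)]; v=d@[-np.sin(a),np.cos(a)]
    T=((abs(u)<.021)&(abs(v)<.0045))|((abs(v)<.014)&(abs(u)<.0045))
    return -(T&M).sum()/(T|M).sum()
o=differential_evolution(f,[(.59,.62),(.085,.12),(np.radians(60),np.radians(140))],seed=1,maxiter=150,popsize=25)
print(o.x[:2],np.degrees(o.x[2]),o.fun)
# carrier far edge and mixer side edges
e=[ray(c,p,.22-.0)[:2] for p in [(186,150),(469,150)]]; d=e[1]-e[0]; print("carrier y-dir",np.degrees(np.arctan2(d[1],d[0])),np.linalg.norm(d))
big=cv2.resize(c["img"][0:150,170:490],None,fx=2.5,fy=2.5); cv2.imwrite("pics/w4.png",big)
go([o.x[0],o.x[1],.2],np.degrees(o.x[2]))
E
```

```text
[ 15   4  31  42 626]
[0.605 0.099] 111.45387146774497 -0.8155737704918032
carrier y-dir 9.013474119213354 0.13114778847515932
at [ 0.62  -0.031  0.237] yaw 99.1 q6 78.0 grip 0.0123 t 10.1 F [ 0.481 -0.228 -4.158]
  slide now-axes [5.266 0.2   1.486] slide after-twist [5.091 1.349 1.496] twist rows -1.44
```

View pics/w4.png

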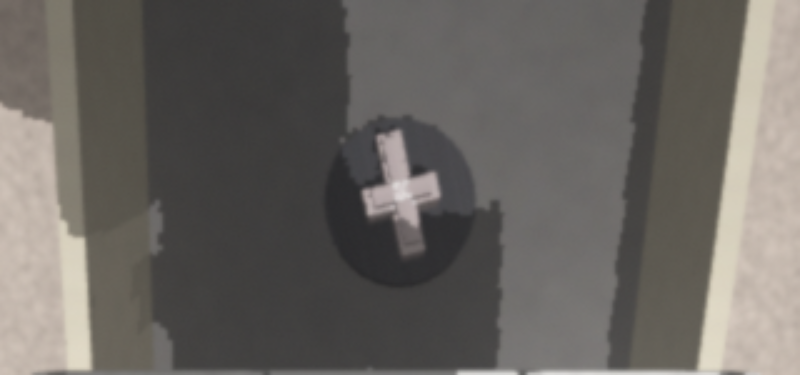

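```bash
python3 - <<'E'
from h import *
c=cam("wrist"); s=r.read_state(); R=np.array(s["tool_rot"]); e=np.array(s["ee_pos"])
for z in (.206,.2115):
    P=[ray(c,p,z) for p in [(186,150),(469,150)]]; m=(P[0]+P[1])/2
    print(z,"edge mid in tool axes",R.T@(m-e), "len",np.linalg.norm(P[1]-P[0]))
print("seat",ray(c,(170+400/2.5,202/2.5),.022), "top", ray(c,(170+400/2.5,190/2.5),.046))
# mixer walls: outer top edges
for p,q in [((170+50/2.5,0),(170+68/2.5,148)),((170+772/2.5,0),(170+718/2.5,148))]:
    a,b=ray(c,p,.09),ray(c,q,.09); d=a-b; print(a,b,np.degrees(np.arctan2(d[1],d[0])))
E
```

```text
0.206 edge mid in tool axes [ 0.067 -0.     0.031] len 0.142866621421266
0.2115 edge mid in tool axes [ 0.067 -0.     0.026] len 0.13833040733489413
seat [0.605 0.1   0.022] top [0.605 0.099 0.046]
[0.493 0.125 0.09 ] [0.504 0.019 0.09 ] 95.77549704516824
[0.708 0.161 0.09 ] [0.72  0.053 0.09 ] 96.48574665868745
```

```bash
python3 -m inch '{"slide":[[0,0,0],[0,0,0],[0,0,0],[0.8,0.2,0],[0.8,0.2,0],[0.8,0.2,0],[0.8,0.2,0],[0.8,0.2,0],[0.8,0.2,0],[0.2,0.1,0],[0,0,0]],"twist":[-0.7,-0.7,0,0,0,0,0,0,0,0,0],"gripper":[0,0,0,0,0,0,0,0,0,0,0]}'
python3 - <<'E'
from h import *
go([.6057,.0981,.1],111.4)
E
```

```text
time: 11.2
ee_pos: [0.603, 0.094, 0.2406]
tool_rot: [[-0.341, 0.94, 0.021], [0.94, 0.341, -0.001], [-0.008, 0.02, -1.0]]
wrist_force: [-0.9, -0.3, -4.7]
grip_width: 0.0128
at [0.603 0.094 0.241] yaw 109.9 q6 79.0 grip 0.0128 t 11.2 F [-0.923 -0.341 -4.725]
  slide now-axes [0.165 0.047 5.624] slide after-twist [0.115 0.161 5.623] twist rows -0.17
```

```bash
python3 -m inch '{"slide":[[0.1,0.1,0.8],[0,0,0.8],[0,0,0.8],[0,0,0.8],[0,0,0.8],[0,0,0.8],[0,0,0.4],[0,0,0]],"twist":[-0.17,0,0,0,0,0,0,0],"gripper":[0,0,0,0,0,0,0,0]}'
python3 - <<'E'
from h import *
go([.6057,.0981,.0615],111.4)
E
```

```text
time: 12.0
ee_pos: [0.6103, 0.087, 0.1091]
tool_rot: [[-0.349, 0.937, 0.028], [0.937, 0.349, -0.005], [-0.014, 0.024, -1.0]]
wrist_force: [-0.3, 1.0, -4.9]
grip_width: 0.0123
at [0.61  0.087 0.109] yaw 110.4 q6 77.9 grip 0.0123 t 12.0 F [-0.282  0.974 -4.932]
  slide now-axes [ 0.509 -0.064  1.895] slide after-twist [ 0.482 -0.01   1.903] twist rows -0.11
```

```bash
python3 -m inch '{"slide":[[0.5,-0.1,0],[0,0,0],[0,0,0.3],[0,0,0]],"twist":[-0.12,0,0,0],"gripper":[0,0,0,0]}'
python3 - <<'E'
from h import *
go([.6046,.0983,.0615],111.4)
E
```

```text
time: 12.4
ee_pos: [0.6054, 0.0984, 0.1045]
tool_rot: [[-0.366, 0.93, 0.033], [0.931, 0.366, -0.004], [-0.016, 0.029, -0.999]]
wrist_force: [-0.3, -0.4, -4.6]
grip_width: 0.0124
at [0.605 0.098 0.105] yaw 111.5 q6 78.0 grip 0.0124 t 12.4 F [-0.333 -0.436 -4.617]
  slide now-axes [ 0.035 -0.081  1.718] slide after-twist [ 0.007 -0.03   1.72 ] twist rows 0.01
```

```bash
python3 -m inch '{"slide":[[0,-0.05,0.3],[0,0,0.3],[0,0,0.3],[0,0,0.3],[0,0,0.2]],"twist":[0,0,0,0,0],"gripper":[0,0,0,0,0]}'
python3 - <<'E'
from h import *
go([.6046,.0983,.0615],111.4)
E
```

```text
time: 12.9
ee_pos: [0.6062, 0.0979, 0.0683]
tool_rot: [[-0.366, 0.93, 0.036], [0.93, 0.366, -0.004], [-0.017, 0.032, -0.999]]
wrist_force: [-0.8, -0.2, -3.5]
grip_width: 0.0124
at [0.606 0.098 0.068] yaw 111.5 q6 78.0 grip 0.0124 t 12.9 F [-0.811 -0.214 -3.521]
  slide now-axes [ 0.042 -0.062  0.268] slide after-twist [ 0.038 -0.053  0.27 ] twist rows 0.01
```

```bash
python3 -m inch '{"slide":[[0,-0.05,0.15],[0,0,0.15],[0,0,0.15],[0,0,0]],"twist":[0,0,0,0],"gripper":[0,0,0,0]}'
python3 - <<'E'
from h import *
go([.6046,.0983,.0615],111.4)
E
```

```text
time: 13.3
ee_pos: [0.6067, 0.0981, 0.0625]
tool_rot: [[-0.366, 0.93, 0.041], [0.93, 0.367, -0.003], [-0.017, 0.037, -0.999]]
wrist_force: [0.1, -0.6, -3.2]
grip_width: 0.0125
at [0.607 0.098 0.063] yaw 111.5 q6 77.9 grip 0.0125 t 13.3 F [ 0.137 -0.608 -3.216]
  slide now-axes [ 0.037 -0.076  0.038] slide after-twist [ 0.036 -0.074  0.042] twist rows 0.01
```

```bash
python3 -m inch '{"slide":[[0,0,0.1],[0,0,0.1],[0,0,0],[0,0,0],[0,0,0],[0,0,0],[0,0,0],[0,0,-0.5],[0,0,-1],[0,0,-1],[0,0,-1],[0,0,-1],[0,0,-1],[0,0,0]],"twist":[0,0,0,0,0,0,0,0,0,0,0,0,0,0],"gripper":[0,0,1,1,1,1,1,1,1,1,1,1,1,1]}'
python3 - <<'E'
from h import *
go([.6046,.0983,.0615],111.4)
c=cam("wrist"); cv2.imwrite("pics/w5.png",c["img"])
for q,z in [("carrier",.022),("trough_a",.030),("spindle_top",.046)]:
    for d in r.tip_of("wrist",q)[:2]: print(q,d["score"],d["position"],ray(c,d["position"],z))
E
```

```text
time: 14.7
ee_pos: [0.6034, 0.099, 0.2087]
tool_rot: [[-0.366, 0.929, 0.051], [0.93, 0.367, 0.0], [-0.018, 0.048, -0.999]]
wrist_force: [1.3, -0.5, -0.3]
grip_width: 0.0854
at [0.603 0.099 0.209] yaw 111.5 q6 78.0 grip 0.0854 t 14.7 F [ 1.253 -0.47  -0.282]
  slide now-axes [ 0.064 -0.248  5.882] slide after-twist [-0.045  0.033  5.887] twist rows 0.01
carrier 0.93 [321.7, 212.4] [0.605 0.103 0.022]
trough_a 0.74 [366.7, 218.0] [0.648 0.115 0.03 ]
trough_a 0.6 [274.6, 216.0] [0.562 0.084 0.03 ]
spindle_top 0.55 [319.8, 220.7] [0.604 0.099 0.046]
```

View pics/w5.png

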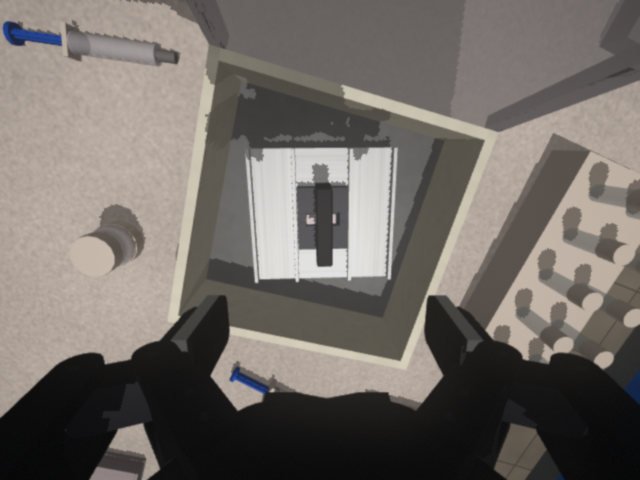

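Wrist view: the carrier sits on the spindle at (322,215), with its outline from (248,150) to (396,278) and the spindle tooth showing in the hub slots. I'll check its height from its apparent size.

```bash
python3 - <<'E'
from h import *
c=cam("wrist")
P=lambda z:[ray(c,p,z)[:2] for p in [(247,149),(397,148),(391,278),(256,283)]]
for z in (.033,.039,.050,.060):
    p=P(z); print(z,[round(float(np.linalg.norm(p[i]-p[(i+1)%4])),4) for i in range(4)],np.mean(p,0))
p=P(.035); d=p[1]-p[0]; print("ydir",np.degrees(np.arctan2(*d[::-1]))); d=p[0]-p[3]; print("xdir",np.degrees(np.arctan2(*d[::-1])))
for n in("scene","side"):
    c=cam(n)
    for d in sorted(r.tip_of(n,"syringe_1"),key=lambda d:-d["score"])[:6]: print(n,d["score"],d["position"],ray(c,d["position"],.005)[:2])
    cv2.imwrite(f"pics/{n}3.png",c["img"])
E
```

```text
0.033 [0.1354, 0.1275, 0.137, 0.13] [0.602 0.1  ]
0.039 [0.1328, 0.1251, 0.1344, 0.1275] [0.601 0.101]
0.05 [0.128, 0.1205, 0.1295, 0.1229] [0.6   0.104]
0.06 [0.1236, 0.1164, 0.1251, 0.1187] [0.599 0.106]
ydir 21.801632730200534
xdir 111.50950022291309
scene 0.75 [305.0, 323.3] [ 0.66 -0.13]
scene 0.65 [270.8, 349.9] [ 0.665 -0.246]
scene 0.57 [349.0, 205.1] [0.38  0.325]
scene 0.56 [319.2, 224.6] [0.39  0.174]
scene 0.54 [334.1, 219.2] [0.402 0.231]
side 0.89 [432.3, 345.2] [ 0.658 -0.25 ]
side 0.64 [236.5, 239.5] [0.393 0.244]
side 0.61 [409.9, 309.9] [ 0.667 -0.145]
side 0.58 [227.9, 224.8] [0.391 0.309]
side 0.54 [243.5, 259.0] [0.385 0.168]
```

```bash
python3 - <<'E'
from h import *
c=cam("wrist")
t,f,d=[ray(c,p,.009)[:2] for p in [(178,58),(70,40),(5,33)]]
v=t-d; print("cap",t,"flange",f,"disc",d,"len",np.linalg.norm(v),np.linalg.norm(t-f),"ang",np.degrees(np.arctan2(*v[::-1])))
o=t-.052*v/np.linalg.norm(v); print("origin",o)
go([*o,.15],np.degrees(np.arctan2(*v[::-1])))
E
```

```text
cap [0.431 0.185] flange [0.341 0.164] disc [0.29  0.149] len 0.14525328722029043 0.0917365825308572 ang 14.334589197257282
origin [0.38  0.172]
at [0.601 0.099 0.202] yaw 111.5 q6 78.0 grip 0.0854 t 15.2 F [-0.595 -0.135 -0.041]
  slide now-axes [ 6.009 -7.196  1.725] slide after-twist [-7.817 -5.04   2.089] twist rows 11.31
```

```bash
python3 -m inch '{"slide":[[0.75,-0.9,0],[0.75,-0.9,0],[0.75,-0.9,0],[0.75,-0.9,0],[0.75,-0.9,0],[0.75,-0.9,0],[0.75,-0.9,0],[0.75,-0.9,0],[0,0,0]],"twist":[0,0,0,0,0,0,0,0,0],"gripper":[1,1,1,1,1,1,1,1,1]}'
python3 -m inch '{"slide":[[0,0,0.2],[0,0,0.2],[0,0,0.2],[0,0,0.2],[0,0,0.2],[0,0,0.2],[0,0,0],[0,0,0],[0,0,0],[0,0,0],[0,0,0]],"twist":[-1,-1,-1,-1,-1,-1,-1,-1,-1,-0.6,0],"gripper":[1,1,1,1,1,1,1,1,1,1,1]}'
python3 - <<'E'
from h import *
go([.38,.172,.1],-165.7)
c=cam("wrist"); cv2.imwrite("pics/w6.png",c["img"]); s=r.read_state(); print(np.array(s["tool_rot"])[:,2])
for d in r.tip_of("wrist","syringe_1")[:4]: print(d["score"],d["position"],ray(c,d["position"],0))
E
```

```text
time: 16.1
ee_pos: [0.3698, 0.1732, 0.1886]
tool_rot: [[-0.364, 0.931, 0.036], [0.931, 0.364, -0.003], [-0.016, 0.033, -0.999]]
wrist_force: [0.6, 0.1, -0.2]
grip_width: 0.0854
time: 17.2
ee_pos: [0.3783, 0.1729, 0.158]
tool_rot: [[-0.968, -0.246, 0.043], [-0.246, 0.969, -0.002], [-0.041, -0.013, -0.999]]
wrist_force: [0.7, 0.9, -0.2]
grip_width: 0.0858
at [0.378 0.173 0.158] yaw -165.7 q6 11.1 grip 0.0858 t 17.2 F [ 0.711  0.89  -0.235]
  slide now-axes [ 0.038 -0.023  2.322] slide after-twist [-0.058 -0.053  2.321] twist rows -0.0
[ 0.043 -0.002 -0.999]
0.97 [402.8, 251.3] [0.39  0.247 0.   ]
0.84 [477.0, 269.0] [0.39  0.322 0.   ]
0.56 [331.6, 224.9] [0.382 0.175 0.   ]
```

View pics/w6.png

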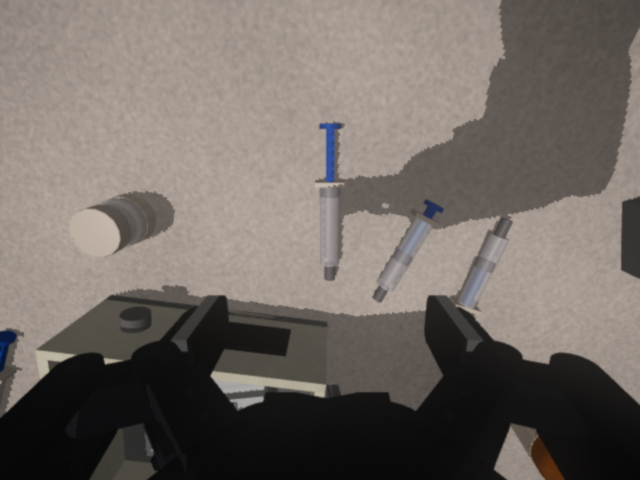

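Wrist view: the sample syringe runs from its disc at (330,124), past the flange at (329,185), to its cap at (331,280). An empty one runs from (432,206) to (379,297). A third has its cap at (504,220) and its flange at (467,306), with its rear hidden by the finger.

```bash
cat >> h.py <<'E'
def syr(c,cap,other,z=.009):
    t,f=ray(c,cap,z)[:2],ray(c,other,z)[:2]; v=t-f; L=np.linalg.norm(v); v/=L
    print("origin",t-.052*v,"len",round(L,4),"ang",round(float(np.degrees(np.arctan2(v[1],v[0]))),1)); return t-.052*v
E
python3 - <<'E'
from h import *
c=cam("wrist")
o=syr(c,(331,281),(330,123)); syr(c,(331,281),(329,185))
syr(c,(378,299),(433,205)); syr(c,(506,217),(467,308))
go([*o,.01],-165)
E
```

```text
origin [0.383 0.175] len 0.1417 ang 14.6
origin [0.383 0.174] len 0.0911 ang 15.4
origin [0.389 0.247] len 0.1024 ang -11.3
origin [0.386 0.323] len 0.0938 ang -179.8
at [0.378 0.173 0.158] yaw -165.8 q6 11.3 grip 0.0857 t 17.4 F [-0.697  0.241  0.238]
  slide now-axes [0.035 0.09  5.924] slide after-twist [-0.21   0.012  5.921] twist rows -0.09
```

```bash
python3 -m inch '{"slide":[[0,0.1,0.8],[0,0,0.8],[0,0,0.8],[0,0,0.8],[0,0,0.8],[0,0,0]],"twist":[-0.06,0,0,0,0,0],"gripper":[0.5,0.5,0.5,0.5,0.5,0.5]}'
python3 - <<'E'
from h import *
go([.383,.175,.006],-165)
c=cam("wrist");print([(d["score"],ray(c,d["position"],0)) for d in r.tip_of("wrist","syringe_1")[:3]])
E
```

```text
time: 17.95
ee_pos: [0.3848, 0.1761, 0.0565]
tool_rot: [[-0.968, -0.245, 0.049], [-0.245, 0.969, 0.0], [-0.047, -0.012, -0.999]]
wrist_force: [-0.1, -0.3, -0.4]
grip_width: 0.0432
at [0.385 0.176 0.057] yaw -165.8 q6 11.2 grip 0.0432 t 17.9 F [-0.061 -0.255 -0.375]
  slide now-axes [ 0.177 -0.002  2.015] slide after-twist [ 0.082 -0.024  2.02 ] twist rows -0.09
[(0.96, array([0.389, 0.324, 0.   ])), (0.78, array([0.39 , 0.247, 0.   ])), (0.65, array([0.383, 0.173, 0.   ]))]
```

```bash
python3 -m inch '{"slide":[[0.15,0,0.7],[0,0,0.7],[0,0,0.45],[0,0,0]],"twist":[-0.08,0,0,0],"gripper":[0.5,0.5,0.5,0.5]}'
python3 - <<'E'
from h import *
go([.383,.175,.006],-165)
E
```

```text
time: 18.45
ee_pos: [0.3909, 0.1787, 0.0168]
tool_rot: [[-0.965, -0.255, 0.063], [-0.256, 0.967, 0.007], [-0.063, -0.009, -0.998]]
wrist_force: [-0.3, -0.6, -0.0]
grip_width: 0.0428
at [0.391 0.179 0.017] yaw -165.2 q6 10.6 grip 0.0428 t 18.4 F [-0.311 -0.577 -0.009]
  slide now-axes [ 0.37  -0.06   0.411] slide after-twist [ 0.344 -0.063  0.433] twist rows -0.02
```

```bash
python3 -m inch '{"slide":[[0,0,0],[0,0,0],[0,0,0],[0,0,0],[0,0,0],[0,0,0]],"twist":[0,0,0,0,0,0],"gripper":[0,0,0,0,0,0]}'
```

```text
time: 19.05
ee_pos: [0.3945, 0.1805, 0.0215]
tool_rot: [[-0.964, -0.255, 0.071], [-0.255, 0.967, 0.011], [-0.071, -0.008, -0.997]]
wrist_force: [0.4, -0.1, 0.8]
grip_width: -0.0
```

The grasp missed: the TCP drifted up to 17–21 mm and the fingers closed on nothing. The tilt is also creeping up, so I'll look at that drift.

```bash
cat > q.py <<'E'
from h import *
s=r.read_state(); R=np.array(s["tool_rot"]); print("q",np.array(s["q"]),"z",R[:,2],"p",np.array(s["ee_pos"]),"tau",np.array(s["joint_torque"]),"F",np.array(s["wrist_force"]))
E
python3 q.py
for i in 1 2; do python3 -m inch '{"slide":[[0,0,0],[0,0,0],[0,0,0]],"twist":[0,0,0],"gripper":[0.5,0.5,0.5]}' >/dev/null; python3 q.py; done
python3 -m inch '{"slide":[[0,0,-1],[0,0,-1]],"twist":[0,0],"gripper":[0.5,0.5]}' >/dev/null; python3 q.py
python3 -c "
from h import *
cam('side');cam('side');cam('side')"; python3 q.py
```

```text
q [ 25.422  16.59  -31.966  37.502  -1.197  10.597] z [ 0.071  0.011 -0.997] p [0.394 0.18  0.021] tau [ -0.    -32.384  18.063  -0.519  -0.068  -0.   ] F [ 0.393 -0.115  0.809]
q [ 25.421  16.584 -31.969  37.512  -1.199  10.6  ] z [ 0.071  0.011 -0.997] p [0.394 0.18  0.022] tau [ -0.    -32.347  18.035  -0.518  -0.068  -0.   ] F [ 0.038 -0.193 -0.085]
q [ 25.424  16.604 -31.98   37.515  -1.197  10.6  ] z [ 0.07   0.01  -0.997] p [0.394 0.18  0.021] tau [  0.    -32.348  18.013  -0.51   -0.068  -0.   ] F [-0.025 -0.71  -0.351]
q [ 25.567  11.887 -29.019  45.691  -1.207  10.751] z [ 0.063  0.007 -0.998] p [0.388 0.178 0.069] tau [ -0.063 -28.821  18.888  -1.213  -0.068  -0.011] F [ 0.96  -0.507  0.377]
q [ 25.567  11.78  -28.956  45.533  -1.207  10.748] z [ 0.068  0.009 -0.998] p [0.39  0.179 0.07 ] tau [  0.01  -31.375  20.802  -0.226  -0.069   0.001] F [ 0.337 -0.086 -1.125]
```

```bash
python3 -m inch '{"slide":[[0,0,-1],[0,0,-1],[0,0,-1],[0,0,-1],[0,0,-1],[0,0,-1]],"twist":[0,0,0,0,0,0],"gripper":[0.5,0.5,0.5,0.5,0.5,0.5]}' >/dev/null; python3 q.py
python3 -m inch '{"slide":[[0,0,0.4],[0,0,0.4],[0,0,0.4],[0,0,0.4],[0,0,0.4],[0,0,0.4],[0,0,0.4],[0,0,0.4],[0,0,0.4]],"twist":[0,0,0,0,0,0,0,0,0],"gripper":[0.5,0.5,0.5,0.5,0.5,0.5,0.5,0.5,0.5]}' >/dev/null; python3 q.py
python3 - <<'E'
from h import *
c=cam("wrist"); cv2.imwrite("pics/w7.png",c["img"][100:400,250:600])
print([(d["score"],ray(c,d["position"],0)) for d in r.tip_of("wrist","syringe_1")[:4]])
E
```

```text
q [ 26.018   2.31  -15.769  69.273  -1.23   11.21 ] z [ 0.051  0.001 -0.999] p [0.374 0.175 0.215] tau [ -0.058 -26.886  23.88   -1.066  -0.07   -0.011] F [-0.676 -0.047 -0.421]
q [ 25.711   8.256 -26.017  53.899  -1.218  10.911] z [ 0.038 -0.005 -0.999] p [0.374 0.173 0.11 ] tau [  0.025 -29.837  22.245   0.207  -0.069   0.005] F [ 0.535 -0.898 -0.381]
[(0.83, array([0.39 , 0.322, 0.   ])), (0.74, array([0.392, 0.25 , 0.   ])), (0.59, array([ 0.381,  0.176, -0.   ]))]
```

View pics/w7.png

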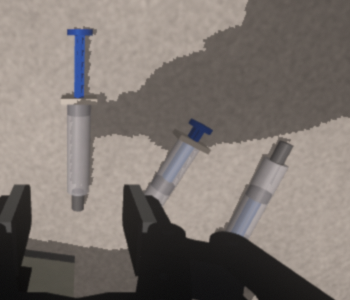

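Crop: the sample syringe is unmoved, with its disc at full-frame (329,130), flange (329,199) and cap (328,310). The tilt is down to 2.2°. I'll descend slowly and grip lower.

```bash
python3 - <<'E'
from h import *
c=cam("wrist")
o=syr(c,(328,311),(329,129)); syr(c,(328,311),(329,199))
go([*o,.003],-165)
E
```

```text
origin [0.381 0.173] len 0.1406 ang 14.5
origin [0.381 0.173] len 0.0921 ang 14.3
at [0.373 0.173 0.111] yaw -165.2 q6 10.9 grip 0.0427 t 21.6 F [0.126 0.146 0.065]
  slide now-axes [-0.15  -0.005  4.323] slide after-twist [-0.297 -0.072  4.315] twist rows -0.02
```

```bash
python3 -m inch '{"slide":[[-0.1,0,0.4],[0,0,0.4],[0,0,0.4],[0,0,0.4],[0,0,0.4],[0,0,0.4],[0,0,0.4],[0,0,0.4],[0,0,0.4]],"twist":[0,0,0,0,0,0,0,0,0],"gripper":[0.5,0.5,0.5,0.5,0.5,0.5,0.5,0.5,0.5]}' >/dev/null; python3 q.py
python3 - <<'E'
from h import *
go([.382,.174,.003],-165.5)
E
```

```text
q [ 25.34   17.096 -32.533  38.358  -1.205  10.546] z [ 0.041 -0.004 -0.999] p [0.381 0.173 0.015] tau [  0.022 -32.992  17.578   0.173  -0.068   0.005] F [ 0.192 -0.04   0.816]
at [0.381 0.173 0.015] yaw -165.2 q6 10.5 grip 0.0429 t 22.6 F [ 0.192 -0.04   0.816]
  slide now-axes [-0.015  0.019  0.465] slide after-twist [-0.033  0.012  0.464] twist rows 0.03
```

```bash
python3 -m inch '{"slide":[[0,0,0.3],[0,0,0.2],[0,0,0]],"twist":[0,0,0],"gripper":[0.5,0.5,0.5]}' ; python3 -m inch '{"slide":[[0,0,0],[0,0,0],[0,0,0],[0,0,0],[0,0,0]],"twist":[0,0,0,0,0],"gripper":[0,0,0,0,0]}'; python3 q.py
```

```text
time: 22.85
ee_pos: [0.3808, 0.1729, -0.0006]
tool_rot: [[-0.966, -0.255, 0.038], [-0.255, 0.967, -0.005], [-0.036, -0.015, -0.999]]
wrist_force: [-0.6, 0.9, 0.4]
grip_width: 0.0425
time: 23.35
ee_pos: [0.3827, 0.1757, 0.0018]
tool_rot: [[-0.966, -0.256, 0.042], [-0.256, 0.967, 0.002], [-0.041, -0.009, -0.999]]
wrist_force: [-0.5, -0.4, 0.4]
grip_width: 0.0158
q [ 25.346  18.501 -33.186  36.101  -0.944  10.502] z [ 0.042  0.002 -0.999] p [0.383 0.176 0.002] tau [  0.025 -32.853  16.892  -0.297  -0.048  -0.   ] F [-0.493 -0.395  0.352]
```

Gripped (width 15.8 mm). Next: lift fast, twist, and move over the left trough.

```bash
python3 -m inch '{"slide":[[0,0,-0.6],[0,0,-1],[0,0,-1],[0,0,-1],[0,0,-1],[0,0,-1],[0,0,-1],[0,0,-1],[0,0,0],[0,0,0],[0,0,0],[0,0,0],[0,0,0],[0,0,0],[0,0,0],[0,0,0],[0,0,0],[0,0,0]],"twist":[0,0,0,0,0,0,0,0,1,1,1,1,1,1,1,1,1,0.7],"gripper":[0,0,0,0,0,0,0,0,0,0,0,0,0,0,0,0,0,0]}'; python3 q.py
python3 - <<'E'
from h import *
go([.5665,.0695,.17],111.5)
E
```

```text
time: 25.15
ee_pos: [0.371, 0.1708, 0.1974]
tool_rot: [[-0.354, 0.935, 0.037], [0.935, 0.354, -0.007], [-0.019, 0.032, -0.999]]
wrist_force: [0.1, -0.2, -0.6]
grip_width: 0.0155
q [ 25.66    3.159 -17.6    67.493  -1.254  94.917] z [ 0.037 -0.007 -0.999] p [0.371 0.171 0.197] tau [  0.006 -27.528  24.763  -0.234  -0.064  -0.773] F [ 0.123 -0.214 -0.626]
at [0.371 0.171 0.197] yaw 110.7 q6 94.9 grip 0.0155 t 25.1 F [ 0.123 -0.214 -0.626]
  slide now-axes [-6.535  5.841  1.409] slide after-twist [-6.638  5.792  1.094] twist rows -0.09
```

```bash
python3 -m inch '{"slide":[[-0.83,0.73,0],[-0.83,0.73,0],[-0.83,0.73,0],[-0.83,0.73,0],[-0.83,0.73,0],[-0.83,0.73,0],[-0.83,0.73,0],[-0.8,0.7,0],[0,0,0.4],[0,0,0.4],[0,0,0]],"twist":[-0.09,0,0,0,0,0,0,0,0,0,0],"gripper":[0,0,0,0,0,0,0,0,0,0,0]}'; python3 q.py
python3 - <<'E'
from h import *
go([.5665,.0695,.1],111.5)
c=cam("wrist"); cv2.imwrite("pics/w8.png",c["img"])
for q,z in [("carrier",.022),("trough_a",.030)]:
    for d in r.tip_of("wrist",q)[:2]: print(q,d["score"],d["position"],ray(c,d["position"],z))
E
```

```text
time: 26.25
ee_pos: [0.5702, 0.0633, 0.1794]
tool_rot: [[-0.365, 0.93, 0.029], [0.931, 0.366, -0.01], [-0.02, 0.023, -1.0]]
wrist_force: [-0.3, 0.3, -0.7]
grip_width: 0.0156
q [ 6.748 22.38   4.47  70.535 -0.772 75.284] z [ 0.029 -0.01  -1.   ] p [0.57  0.063 0.179] tau [ -0.303 -44.445  25.771  -0.57   -0.07   -0.004] F [-0.338  0.289 -0.697]
at [0.57  0.063 0.179] yaw 111.4 q6 75.3 grip 0.0156 t 26.2 F [-0.338  0.289 -0.697]
  slide now-axes [ 0.346 -0.121  3.167] slide after-twist [ 0.283 -0.048  3.175] twist rows -0.01
carrier 0.77 [376.0, 198.3] [0.606 0.101 0.022]
trough_a 0.89 [428.5, 199.3] [0.649 0.118 0.03 ]
trough_a 0.68 [323.5, 198.9] [0.561 0.084 0.03 ]
```

View pics/w8.png

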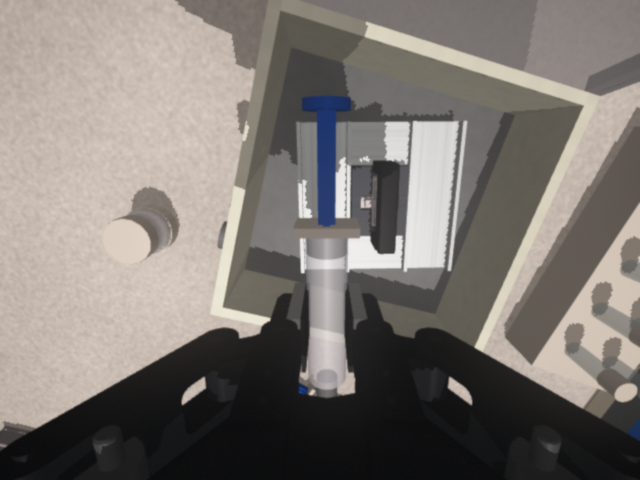

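Wrist view: the held syringe lies along the tool, disc at (326,103), flange at (326,228). It's in line with the left trough, whose centre is at (323,199).

```bash
python3 -m inch '{"slide":[[0.3,-0.1,0.4],[0,0,0.5],[0,0,0.5],[0,0,0.5],[0,0,0.5],[0,0,0.4],[0,0,0]],"twist":[0,0,0,0,0,0,0],"gripper":[0,0,0,0,0,0,0]}'
python3 - <<'E'
from h import *
go([.5665,.0700,.039],111.5)
E
```

```text
time: 27.1
ee_pos: [0.5682, 0.0708, 0.1096]
tool_rot: [[-0.369, 0.929, 0.037], [0.929, 0.37, -0.01], [-0.022, 0.031, -0.999]]
wrist_force: [-1.1, 0.9, -1.3]
grip_width: 0.0154
at [0.568 0.071 0.11 ] yaw 111.7 q6 75.8 grip 0.0154 t 27.1 F [-1.061  0.857 -1.256]
  slide now-axes [ 0.061 -0.162  2.821] slide after-twist [-0.003 -0.076  2.825] twist rows 0.02
```

```bash
python3 -m inch '{"slide":[[0.05,-0.15,0.4],[0,0,0.4],[0,0,0.4],[0,0,0.4],[0,0,0.4],[0,0,0.3],[0,0,0.2],[0,0,0]],"twist":[0,0,0,0,0,0,0,0],"gripper":[0,0,0,0,0,0,0,0]}'
python3 - <<'E'
from h import *
go([.5665,.0700,.038],111.5)
E
```

```text
time: 27.9
ee_pos: [0.567, 0.0698, 0.0418]
tool_rot: [[-0.369, 0.929, 0.038], [0.929, 0.37, -0.01], [-0.023, 0.031, -0.999]]
wrist_force: [-0.5, -0.4, 0.3]
grip_width: 0.0156
at [0.567 0.07  0.042] yaw 111.7 q6 75.8 grip 0.0156 t 27.9 F [-0.527 -0.436  0.317]
  slide now-axes [ 0.019 -0.019  0.151] slide after-twist [ 0.015 -0.015  0.152] twist rows 0.02
```

```bash
python3 -m inch '{"slide":[[0,0,0.2],[0,0,0],[0,0,0],[0,0,0],[0,0,0],[0,0,-0.5],[0,0,-1],[0,0,-1],[0,0,-1],[0,0,-1],[0,0,-1],[0,0,-1],[0,0,0]],"twist":[0,0,0,0,0,0,0,0,0,0,0,0,0],"gripper":[0,0,0.35,0.35,0.35,0.35,0.35,0.35,0.35,0.5,0.5,0.5,0.5]}'
python3 - <<'E'
from h import *
c=cam("wrist"); cv2.imwrite("pics/w9.png",c["img"])
for d in r.tip_of("wrist","syringe_1")[:5]: print(d["score"],d["position"],ray(c,d["position"],.03)[:2],ray(c,d["position"],0)[:2])
go([.66,-.13,.17])
E
```

```text
time: 29.2
ee_pos: [0.5754, 0.078, 0.2195]
tool_rot: [[-0.373, 0.924, 0.081], [0.928, 0.373, 0.008], [-0.023, 0.079, -0.997]]
wrist_force: [0.8, 0.2, -0.2]
grip_width: 0.0426
0.91 [303.5, 220.3] [0.569 0.068] [0.571 0.062]
at [0.574 0.078 0.215] yaw 111.9 q6 75.9 grip 0.043 t 29.3 F [-0.683 -0.256 -1.146]
  slide now-axes [-8.959 -0.041  2.013] slide after-twist [-8.999  0.106  1.819] twist rows -0.0
```

View pics/w9.png

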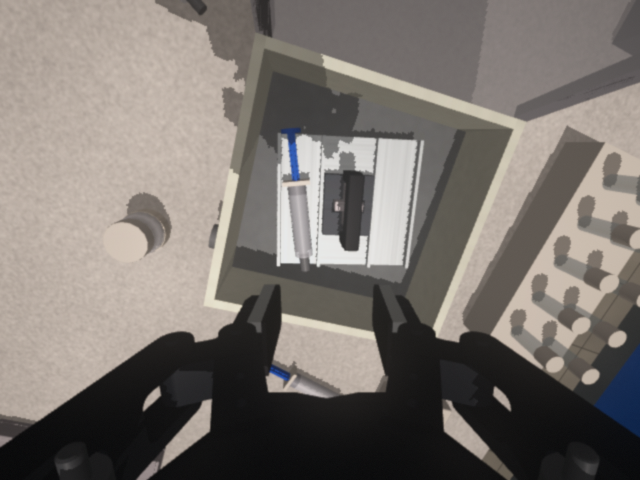

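Wrist view: the sample syringe lies in the left trough, disc at (291,131) and cap at (305,268), slightly skewed but between the ridges. On to the second sample syringe.

```bash
python3 -m inch '{"slide":[[-1,0,0],[-1,0,0],[-1,0,0],[-1,0,0],[-1,0,0],[-1,0,0]],"twist":[0,0,0,0,0,0],"gripper":[0.5,0.5,0.5,0.5,0.5,0.5]}' >/dev/null; python3 q.py
python3 - <<'E'
from h import *
c=cam("side"); img=c["img"][280:370,340:470]
hsv=cv2.cvtColor(img,cv2.COLOR_BGR2HSV); b=cv2.inRange(hsv,(100,120,60),(130,255,255))
n,l,st,ce=cv2.connectedComponentsWithStats(b); print(st[1:][st[1:,4]>8]+[340,280,0,0,0])
for d in r.spot_in("side","syringe_1")[:6]: print(d["score"],d["extent"])
syr(c,(432,303),(372,313))
c=cam("wrist"); cv2.imwrite("pics/w10.png",c["img"])
for d in r.tip_of("wrist","syringe_1")[:5]: print(d["score"],d["position"],ray(c,d["position"],0)[:2])
E
```

```text
q [-6.105 26.369 15.246 75.497  0.894 61.571] z [ 0.06   0.009 -0.998] p [ 0.626 -0.062  0.211] tau [  1.05  -49.407  24.895  -0.537  -0.004   0.31 ] F [0.168 0.58  0.116]
[[372 308  21   9  88]
 [451 329   6   7  18]]
0.75 [372.4, 303.3, 433.2, 317.4]
0.68 [413.0, 329.1, 455.9, 354.8]
0.6 [212.0, 236.9, 252.8, 244.7]
0.56 [303.1, 234.3, 345.9, 257.5]
0.52 [209.2, 211.4, 246.6, 225.9]
origin [ 0.67 -0.14] len 0.1394 ang -12.4
0.87 [310.0, 51.8] [0.564 0.076]
0.69 [320.5, 282.5] [ 0.661 -0.14 ]
0.66 [285.1, 361.0] [ 0.659 -0.252]
```

View pics/w10.png

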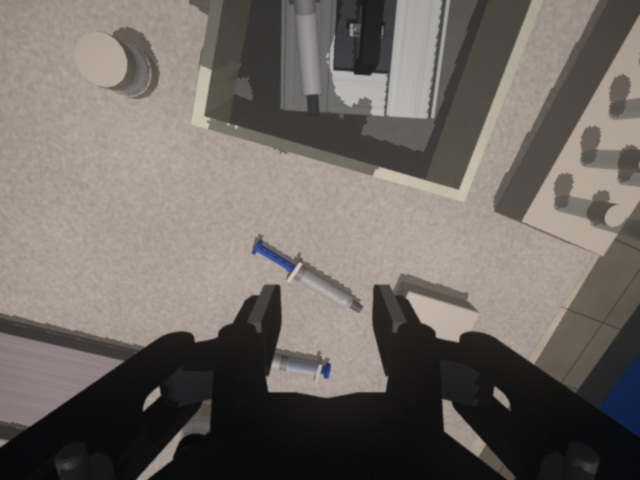

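Wrist view: the second sample syringe has its disc at (256,244), flange at (294,272) and cap at (362,307), with the slide box to its right. The syringe at (300,365) has its disc right against the flange, so it's empty.

```bash
python3 - <<'E'
from h import *
c=cam("wrist")
o=syr(c,(362,308),(255,244)); syr(c,(362,308),(294,272))
go([*o,.12],168)
E
```

```text
origin [ 0.665 -0.135] len 0.1423 ang -11.8
origin [ 0.665 -0.138] len 0.0902 ang -8.8
at [ 0.625 -0.061  0.211] yaw 112.3 q6 61.7 grip 0.0429 t 30.1 F [0.129 0.315 0.17 ]
  slide now-axes [-3.302  0.115  3.713] slide after-twist [-2.17  -2.581  3.652] twist rows -6.48
```

```bash
python3 -m inch '{"slide":[[-0.8,0,0],[-0.8,0,0],[-0.8,0,0],[-0.8,0,0],[0,0,0],[0,0,0],[0,0,0],[0,0,0],[0,0,0],[0,0,0],[0,0,0],[0,0,0]],"twist":[0,0,0,0,-1,-1,-1,-1,-1,-1,-0.5,0],"gripper":[0.5,0.5,0.5,0.5,0.5,0.5,0.5,0.5,0.5,0.5,0.5,0.5]}' >/dev/null; python3 q.py
python3 -m inch '{"slide":[[0,0,0.4],[0,0,0.4],[0,0,0.4],[0,0,0.4],[0,0,0.4],[0,0,0.4],[0,0,0]],"twist":[0,0,0,0,0,0,0],"gripper":[0.5,0.5,0.5,0.5,0.5,0.5,0.5]}' >/dev/null; python3 q.py
python3 - <<'E'
from h import *
c=cam("wrist"); cv2.imwrite("pics/w11.png",c["img"])
img=c["img"]; b=cv2.inRange(cv2.cvtColor(img,cv2.COLOR_BGR2HSV),(100,120,40),(130,255,255))
n,l,st,ce=cv2.connectedComponentsWithStats(b); print(st[1:][st[1:,4]>20])
for d in r.tip_of("wrist","syringe_1")[:5]: print(d["score"],d["position"],ray(c,d["position"],0)[:2])
for d in r.spot_in("wrist","syringe_1")[:5]: print(d["score"],d["extent"])
go([.665,-.136,.12],168.5)
E
```

```text
q [-11.052  31.211  22.823  78.966   1.446  -0.67 ] z [ 0.05   0.016 -0.999] p [ 0.652 -0.12   0.209] tau [ -0.224 -51.956  26.07   -0.353   0.07   -0.321] F [0.121 0.492 0.283]
q [-10.73   33.213  16.092  70.505   1.452  -0.228] z [ 0.045  0.017 -0.999] p [ 0.653 -0.116  0.141] tau [  0.044 -53.42   25.697  -0.604   0.086   0.001] F [-0.642  0.09   0.22 ]
[[290 138  21  61 527]
 [193 305  17  13 150]]
0.87 [182.7, 259.1] [ 0.661 -0.247]
0.85 [298.8, 239.4] [ 0.662 -0.141]
0.8 [566.3, 66.7] [0.565 0.091]
0.64 [337.7, 358.1] [ 0.793 -0.129]
0.92 [288.0, 135.4, 319.1, 299.3]
0.84 [506.5, 2.1, 636.9, 123.3]
0.35 [189.4, 307.6, 213.7, 316.0]
at [ 0.655 -0.116  0.144] yaw 169.5 q6 -0.2 grip 0.0428 t 32.2 F [-0.993 -0.506  0.872]
  slide now-axes [-0.506 -0.727  0.969] slide after-twist [-0.563 -0.693  0.963] twist rows 0.12
```

```bash
python3 - <<'E'
from h import *
c=cam("wrist"); img=c["img"]; b=cv2.inRange(cv2.cvtColor(img,cv2.COLOR_BGR2HSV),(100,120,40),(130,255,255)); b[:,330:]=0; b[:130]=0;b[220:]=0; b[:,:270]=0
ys,xs=np.nonzero(b)
for lo in (136,142,150,165,185,193): k=(ys>=lo)&(ys<lo+5); print(lo,xs[k].min(),xs[k].max())
for a in (-12,-10.5,-9):
    v=np.array([np.cos(np.radians(a)),np.sin(np.radians(a)),0]); o=np.array([.664,-.138,.009])
    print(a,proj(c,[o+.052*v,o-.036*v,o-.089*v]))
E
```

```text
136 290 310
142 297 304
150 297 304
165 297 304
185 296 304
193 296 303
-12 [[301.816 294.218]
 [302.099 199.405]
 [302.298 132.534]]
-10.5 [[303.3   294.218]
 [300.968 199.396]
 [299.323 132.493]]
-9 [[304.783 294.183]
 [299.838 199.416]
 [296.348 132.534]]
```

```bash
python3 -m inch '{"slide":[[-0.4,-0.4,0],[-0.2,-0.4,0.3],[0,0,0.4],[0,0,0.4],[0,0,0.4],[0,0,0.4],[0,0,0.4],[0,0,0.4],[0,0,0.4],[0,0,0.3],[0,0,0]],"twist":[0.12,0,0,0,0,0,0,0,0,0,0],"gripper":[0.5,0.5,0.5,0.5,0.5,0.5,0.5,0.5,0.5,0.5,0.5]}' >/dev/null; python3 q.py
python3 - <<'E'
from h import *
go([.667,-.1395,.002],168.5)
E
```

```text
q [-12.212  39.079  12.805  61.081   1.577  -0.783] z [ 0.051  0.017 -0.999] p [ 0.67  -0.137  0.053] tau [  0.016 -55.739  24.117  -0.585   0.091   0.001] F [-0.949  0.086 -0.301]
at [ 0.67  -0.137  0.053] yaw 168.6 q6 -0.8 grip 0.0428 t 33.4 F [-0.949  0.086 -0.301]
  slide now-axes [ 0.207 -0.198  2.036] slide after-twist [ 0.111 -0.143  2.048] twist rows 0.01
```

```bash
python3 -m inch '{"slide":[[0.2,-0.2,0.4],[0,0,0.4],[0,0,0.4],[0,0,0.4],[0,0,0.3],[0,0,0]],"twist":[0,0,0,0,0,0],"gripper":[0.5,0.5,0.5,0.5,0.5,0.5]}' >/dev/null; python3 q.py
python3 - <<'E'
from h import *
go([.667,-.1395,.002],168.5)
E
```

```text
q [-12.588  41.656   9.218  54.857   1.589  -1.137] z [ 0.052  0.017 -0.999] p [ 0.667 -0.14   0.002] tau [ -0.029 -56.209  22.889  -0.607   0.088   0.001] F [-0.675 -0.502 -1.05 ]
at [ 0.667 -0.14   0.002] yaw 168.5 q6 -1.1 grip 0.0426 t 34.0 F [-0.675 -0.502 -1.05 ]
  slide now-axes [ 0.008  0.033 -0.01 ] slide after-twist [ 0.009  0.032 -0.01 ] twist rows 0.01
```

```bash
python3 -m inch '{"slide":[[0,0,0],[0,0,0],[0,0,0],[0,0,0],[0,0,0]],"twist":[0,0,0,0,0],"gripper":[0,0,0,0,0]}'; python3 q.py
python3 -m inch '{"slide":[[0,0,-0.6],[0,0,-1],[0,0,-1],[0,0,-1],[0,0,-1],[0,0,-1],[0,0,-1],[0,0,-1],[0,0,0],[0,0,0],[0,0,0],[0,0,0],[0,0,0],[0,0,0],[0,0,0],[0,0,0]],"twist":[0,0,0,0,0,0,0,0,1,1,1,1,1,1,0.65,0],"gripper":[0,0,0,0,0,0,0,0,0,0,0,0,0,0,0,0]}' >/dev/null; python3 q.py
python3 - <<'E'
from h import *
go([.65,.100,.15],111.5)
E
```

```text
time: 34.45
ee_pos: [0.6682, -0.1403, 0.0031]
tool_rot: [[-0.979, 0.197, 0.054], [0.198, 0.98, 0.016], [-0.05, 0.027, -0.998]]
wrist_force: [-0.2, 0.3, -0.6]
grip_width: 0.0156
q [-12.57   41.595   9.32   54.885   1.596  -1.135] z [ 0.054  0.016 -0.998] p [ 0.668 -0.14   0.003] tau [  0.004 -56.016  22.63   -0.366   0.093   0.   ] F [-0.245  0.294 -0.558]
q [-13.103  31.11   24.892  79.749   1.599  56.139] z [ 0.075  0.011 -0.997] p [ 0.658 -0.144  0.225] tau [  0.004 -52.215  26.356  -0.552   0.101   0.41 ] F [ 0.759  0.431 -0.254]
at [ 0.658 -0.144  0.225] yaw 110.8 q6 56.1 grip 0.0156 t 36.0 F [ 0.759  0.431 -0.254]
  slide now-axes [9.296 2.961 3.072] slide after-twist [9.208 3.296 2.993] twist rows -0.08
```

```bash
python3 -m inch '{"slide":[[0.8,0.28,0],[0.8,0.28,0],[0.8,0.28,0],[0.8,0.28,0],[0.8,0.28,0],[0.8,0.28,0],[0.8,0.28,0],[0.8,0.28,0],[0.8,0.28,0],[0.8,0.28,0],[0.8,0.28,0],[0.6,0.2,0],[0,0,0]],"twist":[-0.08,0,0,0,0,0,0,0,0,0,0,0,0],"gripper":[0,0,0,0,0,0,0,0,0,0,0,0,0]}' >/dev/null; python3 q.py
python3 - <<'E'
from h import *
go([.6534,.1063,.11],111.5)
c=cam("wrist"); cv2.imwrite("pics/w12.png",c["img"])
for q,z in [("carrier",.022),("trough_a",.030)]:
    for d in r.tip_of("wrist",q)[:2]: print(q,d["score"],d["position"],ray(c,d["position"],z))
E
```

```text
q [ 9.982 27.565 21.162 78.556 -0.282 76.871] z [ 0.087  0.01  -0.996] p [0.644 0.112 0.239] tau [  0.66  -49.822  26.625  -0.685   0.112   0.107] F [-0.596 -0.675 -0.127]
at [0.644 0.112 0.239] yaw 113.0 q6 76.9 grip 0.0156 t 37.4 F [-0.596 -0.675 -0.127]
  slide now-axes [-0.222 -0.181  5.169] slide after-twist [-0.343  0.266  5.159] twist rows 0.18
carrier 0.67 [268.7, 202.3] [0.599 0.101 0.022]
trough_a 0.96 [225.1, 200.6] [0.557 0.087 0.03 ]
trough_a 0.67 [313.4, 210.4] [0.646 0.112 0.03 ]
```

```bash
python3 -m inch '{"slide":[[-0.2,-0.15,0.3],[0,0,0.4],[0,0,0.4],[0,0,0.4],[0,0,0.4],[0,0,0.4],[0,0,0.4],[0,0,0.4],[0,0,0.4],[0,0,0.4],[0,0,0.4],[0,0,0.4],[0,0,0.3],[0,0,0]],"twist":[0.18,0,0,0,0,0,0,0,0,0,0,0,0,0],"gripper":[0,0,0,0,0,0,0,0,0,0,0,0,0,0]}' >/dev/null; python3 q.py
python3 - <<'E'
from h import *
go([.6534,.1063,.042],111.5)
c=cam("wrist")
for q,z in [("carrier",.022),("trough_a",.030)]:
    for d in r.tip_of("wrist",q)[:2]: print(q,d["score"],d["position"],ray(c,d["position"],z))
E
```

```text
q [ 8.787 32.732  8.662 61.2   -0.32  77.844] z [ 0.082  0.007 -0.997] p [0.653 0.099 0.1  ] tau [  0.005 -52.087  24.919  -0.876  -0.01    0.001] F [ 0.223 -0.718 -0.498]
at [0.653 0.099 0.1  ] yaw 110.9 q6 77.8 grip 0.0157 t 38.9 F [ 0.223 -0.718 -0.498]
  slide now-axes [ 0.314 -0.078  2.308] slide after-twist [0.26  0.108 2.313] twist rows -0.07
carrier 0.73 [250.3, 223.5] [0.604 0.1   0.022]
carrier 0.65 [257.9, 216.0] [0.607 0.106 0.022]
trough_a 0.78 [172.4, 225.9] [0.559 0.084 0.03 ]
trough_a 0.61 [250.8, 224.0] [0.605 0.102 0.03 ]
```

```bash
python3 -m inch '{"slide":[[0.3,-0.08,0.3],[0,0,0.4],[0,0,0.4],[0,0,0.4],[0,0,0.3],[0,0,0.2],[0,0,0]],"twist":[-0.07,0,0,0,0,0,0],"gripper":[0,0,0,0,0,0,0]}' >/dev/null; python3 q.py
python3 - <<'E'
from h import *
go([.6534,.1063,.038],111.5)
E
```

```text
q [ 9.451 35.463  5.1   54.632 -0.374 77.836] z [ 0.087  0.008 -0.996] p [0.655 0.107 0.048] tau [  0.032 -52.721  23.594  -0.842  -0.012   0.001] F [ 0.148 -0.973 -1.137]
at [0.655 0.107 0.048] yaw 111.5 q6 77.8 grip 0.0155 t 39.8 F [ 0.148 -0.973 -1.137]
  slide now-axes [ 0.003 -0.089  0.402] slide after-twist [-0.007 -0.055  0.408] twist rows 0.0
```

```bash
python3 -m inch '{"slide":[[0,-0.09,0.3],[0,0,0],[0,0,0],[0,0,0]],"twist":[0,0,0,0],"gripper":[0,0,0.3,0.3]}' >/dev/null; python3 q.py
python3 -m inch '{"slide":[[0,0,-0.4],[0,0,-0.4],[0,0,-0.4],[0,0,-0.6],[0,0,-0.8],[0,0,-0.8],[0,0,-0.8],[0,0,-0.8],[0,0,-0.8],[0,0,0]],"twist":[0,0,0,0,0,0,0,0,0,0],"gripper":[0.3,0.3,0.3,0.5,0.5,0.5,0.5,0.5,0.5,0.5]}' >/dev/null; python3 q.py
python3 - <<'E'
from h import *
c=cam("wrist"); cv2.imwrite("pics/w13.png",c["img"])
for d in r.tip_of("wrist","syringe_1")[:5]: print(d["score"],d["position"],ray(c,d["position"],.03)[:2],ray(c,d["position"],0)[:2])
for d in r.tip_of("wrist","trough_a")[:2]: print(d["score"],d["position"],ray(c,d["position"],.03)[:2])
E
```

```text
q [ 9.379 35.762  4.324 53.501 -0.371 77.784] z [ 0.088  0.008 -0.996] p [0.654 0.106 0.04 ] tau [ -0.007 -52.224  22.987  -0.682  -0.022  -0.   ] F [0.276 0.488 0.352]
q [ 9.481 27.134 15.133 72.141 -0.375 77.876] z [ 0.102  0.01  -0.995] p [0.642 0.105 0.203] tau [  0.    -47.579  25.176  -0.174  -0.02    0.001] F [ 1.495  0.278 -0.151]
0.83 [221.8, 224.6] [0.566 0.069] [0.563 0.06 ]
0.71 [319.8, 217.3] [0.651 0.108] [0.656 0.102]
0.89 [215.5, 204.0] [0.555 0.086]
0.87 [315.7, 211.4] [0.645 0.112]
```

View pics/w13.png

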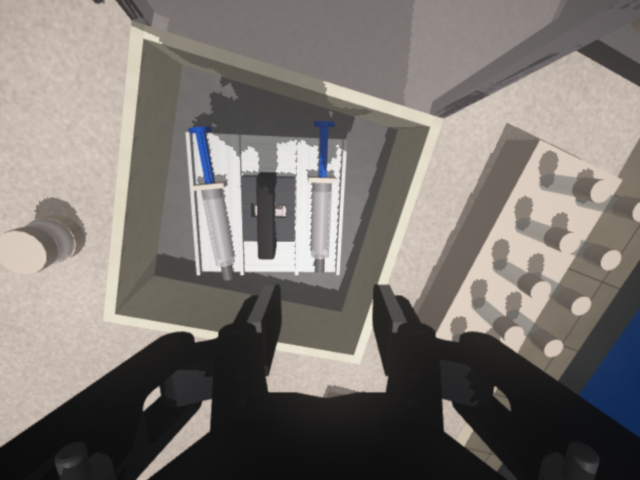

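Wrist view: both sample syringes lie in their troughs, left at (217,230) and right at (321,220), with the handle between them. Now the empties, starting with the tray's geometry and the right-hand one.

```bash
python3 - <<'E'
from h import *
c=cam("scene")
T=[ray(c,p,.022)[:2] for p in [(124,312),(172,281),(217,321),(170,354)]]
print(T,np.mean(T,0),[np.linalg.norm(T[i]-T[(i+1)%4]) for i in range(4)])
d=T[2]-T[1];print("dir12",np.degrees(np.arctan2(*d[::-1])))
print([(d["score"],ray(c,d["position"],0)[:2]) for d in r.tip_of("scene","tray")])
syr(c,(253,336),(287,359))
c=cam("side"); syr(c,(415,354),(456,331))
go([.66,-.248,.13],0)
E
```

```text
[array([ 0.333, -0.459]), array([ 0.316, -0.313]), array([ 0.516, -0.299]), array([ 0.525, -0.436])] [ 0.422 -0.377] [np.float64(0.1465657513528337), np.float64(0.200370806537213), np.float64(0.13646434927776646), np.float64(0.19367884049459758)]
dir12 4.043321611611159
[(0.77, array([ 0.191, -0.33 ])), (0.72, array([ 0.414, -0.368]))]
origin [ 0.656 -0.246] len 0.1093 ang -169.7
origin [ 0.663 -0.249] len 0.1127 ang -171.9
at [0.639 0.105 0.196] yaw 111.5 q6 77.9 grip 0.0429 t 41.5 F [ 0.503  0.333 -0.608]
  slide now-axes [-13.356  -4.648   2.596] slide after-twist [ 0.828 14.107  2.65 ] twist rows 12.98
```

```bash
python3 -m inch '{"slide":[[-0.95,-0.33,0],[-0.95,-0.33,0],[-0.95,-0.33,0],[-0.95,-0.33,0],[-0.95,-0.33,0],[-0.95,-0.33,0],[-0.95,-0.33,0],[-0.95,-0.33,0],[-0.95,-0.33,0],[-0.95,-0.33,0],[-0.95,-0.33,0],[-0.95,-0.33,0],[-0.95,-0.33,0],[-0.95,-0.33,0],[0,0,0]],"twist":[0,0,0,0,0,0,0,0,0,0,0,0,0,0,0],"gripper":[0.5,0.5,0.5,0.5,0.5,0.5,0.5,0.5,0.5,0.5,0.5,0.5,0.5,0.5,0.5]}' >/dev/null; python3 q.py
python3 -m inch '{"slide":[[0,0,0],[0,0,0],[0,0,0],[0,0,0],[0,0,0],[0,0,0],[0,0,0],[0,0,0],[0,0,0],[0,0,0]],"twist":[-1,-1,-1,-1,-1,-1,-1,-1,-1,0],"gripper":[0.5,0.5,0.5,0.5,0.5,0.5,0.5,0.5,0.5,0.5]}' >/dev/null; python3 q.py
python3 - <<'E'
from h import *
go([.66,-.248,.1],-171)
c=cam("wrist"); cv2.imwrite("pics/w14.png",c["img"])
img=c["img"]; b=cv2.inRange(cv2.cvtColor(img,cv2.COLOR_BGR2HSV),(100,120,40),(130,255,255))
n,l,st,ce=cv2.connectedComponentsWithStats(b); print(st[1:][st[1:,4]>20])
for d in r.tip_of("wrist","syringe_1")[:5]: print(d["score"],d["position"],ray(c,d["position"],0)[:2])
for d in r.spot_in("wrist","syringe_1")[:5]: print(d["score"],d["extent"])
v=np.array([np.cos(np.radians(-171)),np.sin(np.radians(-171)),0]); o=np.array([.66,-.248,.009])
print(proj(c,[o+.052*v,o-.036*v,o-.05*v]))
E
```

```text
q [-22.607  36.413  25.729  76.865   1.952  45.649] z [ 0.053  0.015 -0.999] p [ 0.647 -0.258  0.169] tau [ -0.431 -55.89   26.369  -0.358   0.     -0.115] F [ 0.482  0.879 -0.477]
q [-22.249  37.045  24.683  76.595   2.133 -31.815] z [ 0.031  0.028 -0.999] p [ 0.642 -0.25   0.154] tau [ -0.118 -55.9    25.631  -0.139   0.113  -0.591] F [-0.279 -0.04  -0.097]
at [ 0.642 -0.25   0.154] yaw -170.4 q6 -31.8 grip 0.0428 t 44.0 F [-0.279 -0.04  -0.097]
  slide now-axes [-0.665 -0.081  2.177] slide after-twist [-0.741 -0.025  2.153] twist rows 0.07
[[314 291  16  10 108]]
0.58 [324.3, 240.0] [ 0.658 -0.248]
0.58 [307.2, 188.6, 334.6, 302.5]
[[324.192 187.205]
 [323.505 281.302]
 [323.406 294.791]]
```

```bash
python3 -m inch '{"slide":[[-0.4,-0.05,0.2],[-0.25,0,0.4],[0,0,0.4],[0,0,0.4],[0,0,0.4],[0,0,0.4],[0,0,0.4],[0,0,0.4],[0,0,0.4],[0,0,0.4],[0,0,0]],"twist":[0.07,0,0,0,0,0,0,0,0,0,0],"gripper":[0.5,0.5,0.5,0.5,0.5,0.5,0.5,0.5,0.5,0.5,0.5]}' >/dev/null
python3 - <<'E'
from h import *
go([.66,-.2485,.002],-171)
c=cam("wrist"); print([(d["score"],ray(c,d["position"],0)[:2]) for d in r.tip_of("wrist","syringe_1")[:2]])
E
```

```text
at [ 0.661 -0.246  0.049] yaw -171.5 q6 -29.8 grip 0.0428 t 45.2 F [-0.402 -0.895 -0.554]
  slide now-axes [ 0.121 -0.15   1.861] slide after-twist [ 0.064 -0.104  1.867] twist rows -0.06
[(0.7, array([ 0.661, -0.249]))]
```

```bash
python3 -m inch '{"slide":[[0.1,-0.15,0.4],[0,0,0.4],[0,0,0.4],[0,0,0.4],[0,0,0.2],[0,0,0],[0,0,0],[0,0,0],[0,0,0],[0,0,0],[0,0,0]],"twist":[-0.06,0,0,0,0,0,0,0,0,0,0],"gripper":[0.5,0.5,0.5,0.5,0.5,0.5,0,0,0,0,0]}'; python3 -m inch '{"slide":[[0,0,-0.6],[0,0,-1],[0,0,-1],[0,0,-1],[0,0,0]],"twist":[0,0,0,0,0],"gripper":[0,0,0,0,0]}'
python3 - <<'E'
from h import *
go([.47,-.37,.09],-176)
E
```

```text
time: 46.4
ee_pos: [0.6635, -0.2499, 0.0043]
tool_rot: [[-0.987, -0.158, 0.035], [-0.157, 0.987, 0.026], [-0.038, 0.02, -0.999]]
wrist_force: [0.7, -0.0, -0.1]
grip_width: 0.0154
time: 46.9
ee_pos: [0.6601, -0.2525, 0.1008]
tool_rot: [[-0.987, -0.158, 0.035], [-0.157, 0.987, 0.026], [-0.039, 0.02, -0.999]]
wrist_force: [0.9, -0.3, 0.7]
grip_width: 0.0154
at [ 0.66  -0.252  0.101] yaw -171.0 q6 -30.9 grip 0.0154 t 46.9 F [ 0.877 -0.302  0.729]
  slide now-axes [ 8.26  -3.449  0.046] slide after-twist [ 7.914 -4.159  0.434] twist rows 0.59
```

```bash
python3 -m inch '{"slide":[[0.9,-0.48,0],[0.9,-0.48,0],[0.9,-0.48,0],[0.9,-0.48,0],[0.9,-0.48,0],[0.9,-0.48,0],[0.9,-0.48,0],[0.9,-0.48,0],[0,0,0],[0,0,0],[0,0,0],[0,0,0],[0,0,0],[0,0,0],[0,0,0],[0,0,0],[0,0,0],[0,0,0],[0,0,0],[0,0,0]],"twist":[0,0,0,0,0,0,0,0,1,1,1,1,1,1,1,1,1,1,1,0],"gripper":[0,0,0,0,0,0,0,0,0,0,0,0,0,0,0,0,0,0,0,0]}' >/dev/null; python3 q.py
python3 - <<'E'
from h import *
go([.475,-.372,.016],94)
c=cam("wrist"); cv2.imwrite("pics/w15.png",c["img"])
print([(d["score"],d["position"],ray(c,d["position"],0)[:2]) for d in r.tip_of("wrist","tray")[:2]])
print([(d["score"],d["extent"],ray(c,d["extent"][:2],.02)[:2],ray(c,d["extent"][2:],.02)[:2]) for d in r.spot_in("wrist","tray")[:2]])
E
```

```text
q [-38.995  31.482   5.514  63.35    2.475  46.399] z [ 0.036  0.026 -0.999] p [ 0.488 -0.379  0.093] tau [ -0.004 -49.999  23.738  -0.094   0.141   0.591] F [-0.09  -0.308  0.018]
at [ 0.488 -0.379  0.093] yaw 94.6 q6 46.4 grip 0.0158 t 48.9 F [-0.09  -0.308  0.018]
  slide now-axes [ 0.235 -0.631  3.049] slide after-twist [ 0.3   -0.517  3.064] twist rows 0.08
[(0.63, [221.9, 239.8], array([ 0.415, -0.378]))]
[(0.83, [37.3, 123.2, 368.7, 346.6], array([ 0.311, -0.309]), array([ 0.527, -0.447])), (0.33, [588.6, 203.8, 637.3, 292.1], array([ 0.665, -0.331]), array([ 0.719, -0.392]))]
```

```bash
python3 -m inch '{"slide":[[0.2,-0.6,0.2],[0,0,0.4],[0,0,0.4],[0,0,0.4],[0,0,0.4],[0,0,0.4],[0,0,0.4],[0,0,0.3],[0,0,0]],"twist":[0,0,0,0,0,0,0,0,0],"gripper":[0,0,0,0,0,0,0,0,0]}'; python3 -m inch '{"slide":[[0,0,0],[0,0,0],[0,0,-0.4],[0,0,-1],[0,0,-1],[0,0,-1],[0,0,-1],[0,0,0]],"twist":[0,0,0,0,0,0,0,0],"gripper":[0.3,0.3,0.3,0.4,0.5,0.5,0.5,0.5]}'; python3 q.py
python3 - <<'E'
from h import *
for n in ("scene","side"):
    c=cam(n)
    for d in r.tip_of(n,"syringe_1")[:8]: print(n,round(d["score"],2),np.round(d["position"]),ray(c,d["position"],.003)[:2])
go([.36,.22,.18],169)
E
```

```text
time: 49.95
ee_pos: [0.4775, -0.3729, 0.013]
tool_rot: [[-0.092, 0.995, 0.037], [0.996, 0.091, 0.026], [0.023, 0.039, -0.999]]
wrist_force: [0.0, -0.5, -0.1]
grip_width: 0.0156
time: 50.75
ee_pos: [0.4747, -0.3774, 0.1337]
tool_rot: [[-0.092, 0.995, 0.043], [0.996, 0.091, 0.021], [0.017, 0.045, -0.999]]
wrist_force: [1.0, -0.1, 0.3]
grip_width: 0.0427
q [-39.746  28.053   6.275  67.111   2.511  45.039] z [ 0.043  0.021 -0.999] p [ 0.475 -0.377  0.134] tau [ -0.013 -46.673  23.239   0.545   0.133  -0.006] F [ 0.994 -0.075  0.287]
scene 0.84 [182. 331.] [ 0.471 -0.375]
scene 0.74 [362. 269.] [0.621 0.129]
scene 0.63 [328. 217.] [0.378 0.226]
scene 0.52 [349. 206.] [0.383 0.323]
side 0.68 [226. 226.] [0.385 0.31 ]
side 0.66 [234. 246.] [0.378 0.224]
side 0.63 [386. 425.] [ 0.478 -0.372]
side 0.62 [332. 258.] [0.583 0.083]
side 0.6 [352. 238.] [0.663 0.129]
at [ 0.472 -0.375  0.127] yaw 95.3 q6 45.0 grip 0.0429 t 51.0 F [ 0.098 -0.28  -0.456]
  slide now-axes [24.147 -2.213 -1.582] slide after-twist [ 8.93  22.501 -2.107] twist rows -8.58
```

The empty is in the tray at (0.473, -0.375). Another empty has moved from (0.389, 0.247) to about (0.378, 0.225), the announced knock. I'll go there and look again.

```bash
python3 -m inch '{"slide":[[1,-0.1,-0.1],[1,-0.1,-0.1],[1,-0.1,-0.1],[1,-0.1,-0.1],[1,-0.1,-0.1],[1,-0.1,-0.1],[1,-0.1,-0.1],[1,-0.1,-0.1],[1,-0.1,-0.1],[1,-0.1,-0.1],[1,-0.1,-0.1],[1,-0.1,-0.1],[1,-0.1,-0.1],[1,-0.1,-0.1],[1,-0.1,0],[1,-0.1,0],[1,-0.1,0],[1,-0.1,0],[1,-0.1,0],[1,-0.1,0]],"twist":[0,0,0,0,0,0,0,0,0,0,0,0,0,0,0,0,0,0,0,0],"gripper":[0.5,0.5,0.5,0.5,0.5,0.5,0.5,0.5,0.5,0.5,0.5,0.5,0.5,0.5,0.5,0.5,0.5,0.5,0.5,0.5]}' >/dev/null; python3 q.py
python3 -m inch '{"slide":[[0.8,0,0],[0.8,0,0],[0.8,0,0],[0,0,0],[0,0,0],[0,0,0],[0,0,0],[0,0,0],[0,0,0],[0,0,0],[0,0,0],[0,0,0],[0,0,0]],"twist":[0,0,0,-1,-1,-1,-1,-1,-1,-1,-1,0,0],"gripper":[0.5,0.5,0.5,0.5,0.5,0.5,0.5,0.5,0.5,0.5,0.5,0.5,0.5]}' >/dev/null; python3 q.py
python3 - <<'E'
from h import *
go([.378,.225,.12],169)
c=cam("wrist"); cv2.imwrite("pics/w16.png",c["img"][60:420,150:630])
for d in r.tip_of("wrist","syringe_1")[:5]: print(round(d["score"],2),np.round(d["position"]),ray(c,d["position"],0)[:2])
for d in r.spot_in("wrist","syringe_1")[:5]: print(round(d["score"],2),np.round(d["extent"]))
E
```

```text
q [ 19.334   3.419 -24.124  62.713   2.674 104.498] z [-0.02   0.043 -0.999] p [0.352 0.139 0.155] tau [ -2.614 -26.747  22.581   0.208   0.164  -0.564] F [ 0.381 -0.176 -0.47 ]
q [ 28.673   6.526 -22.856  62.563   2.745  44.746] z [-0.053  0.026 -0.998] p [0.333 0.199 0.141] tau [ -0.    -28.284  22.558   0.257   0.155  -0.061] F [0.317 0.284 0.111]
at [0.333 0.199 0.141] yaw 163.9 q6 44.7 grip 0.0427 t 54.2 F [0.317 0.284 0.111]
  slide now-axes [-1.49   1.508  0.787] slide after-twist [-1.572  1.382  0.857] twist rows -0.59
0.94 [473. 263.] [0.391 0.32 ]
0.74 [465. 204. 504. 318.]
0.65 [364. 212. 405. 332.]
```

View pics/w16.png

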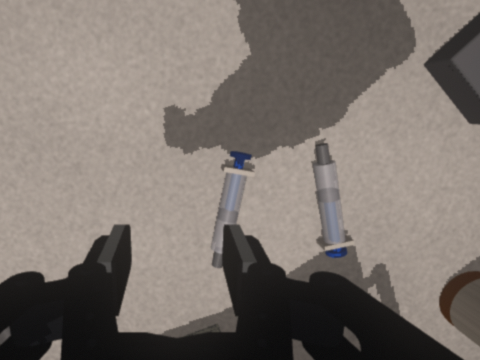

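Crop: empty 2 has its disc at full-frame (391,212) and cap at (367,327). Empty 3 has its cap at (471,201) and disc at (487,317). Both are pushed in.

```bash
python3 - <<'E'
from h import *
c=cam("wrist")
o=syr(c,(367,328),(391,212)); syr(c,(471,201),(487,317))
go([*o,.08],170)
E
```

```text
origin [0.375 0.234] len 0.1082 ang -25.5
origin [0.386 0.323] len 0.1085 ang 177.0
at [0.333 0.199 0.142] yaw 164.0 q6 44.7 grip 0.0427 t 54.5 F [0.468 0.429 0.036]
  slide now-axes [-1.334  1.775  2.431] slide after-twist [-1.377  1.667  2.483] twist rows -0.7
```

```bash
python3 -m inch '{"slide":[[-0.65,0.85,0],[-0.65,0.85,0],[0,0,0.4],[0,0,0.4],[0,0,0.4],[0,0,0]],"twist":[0,0,0.5,0.6,0,0],"gripper":[0.5,0.5,0.5,0.5,0.5,0.5]}' >/dev/null; python3 q.py
python3 - <<'E'
from h import *
c=cam("wrist"); img=c["img"]; b=cv2.inRange(cv2.cvtColor(img,cv2.COLOR_BGR2HSV),(100,120,40),(130,255,255))
n,l,st,ce=cv2.connectedComponentsWithStats(b); print(st[1:][st[1:,4]>20])
for d in r.tip_of("wrist","syringe_1")[:5]: print(round(d["score"],2),np.round(d["position"]),ray(c,d["position"],0)[:2])
for d in r.spot_in("wrist","syringe_1")[:5]: print(round(d["score"],2),np.round(d["extent"]))
v=np.array([np.cos(np.radians(-25.5)),np.sin(np.radians(-25.5)),0]); o=np.array([.375,.234,.009])
print(proj(c,[o+.052*v,o-.036*v,o-.053*v]))
go([.375,.234,.002],154.5)
E
```

```text
q [ 29.824  14.2   -18.466  58.991   2.778  55.8  ] z [-0.049  0.028 -0.998] p [0.377 0.233 0.11 ] tau [  0.023 -34.043  22.211  -0.149   0.16    0.038] F [ 1.035 -0.223  0.169]
[[315 173  23  17 203]
 [450 263  22  12 163]]
0.74 [438. 211.] [0.389 0.322]
0.71 [325. 238.] [0.37  0.234]
0.81 [309. 173. 344. 312.]
0.8 [413. 145. 477. 274.]
[[328.79  310.258]
 [327.752 199.926]
 [327.532 176.606]]
at [0.378 0.234 0.112] yaw 154.0 q6 55.8 grip 0.0429 t 55.2 F [ 0.175 -0.026  0.095]
  slide now-axes [-0.121 -0.07   4.383] slide after-twist [ 0.12  -0.044  4.383] twist rows -0.06
```

```bash
python3 -m inch '{"slide":[[-0.1,-0.1,0.4],[0,0,0.4],[0,0,0.4],[0,0,0.4],[0,0,0.4],[0,0,0.4],[0,0,0.4],[0,0,0.4],[0,0,0]],"twist":[-0.06,0,0,0,0,0,0,0,0],"gripper":[0.5,0.5,0.5,0.5,0.5,0.5,0.5,0.5,0.5]}' >/dev/null
python3 - <<'E'
from h import *
go([.375,.2335,.001],154.5)
E
```

```text
at [0.375 0.232 0.025] yaw 154.6 q6 55.2 grip 0.0426 t 56.1 F [-0.545 -0.318 -0.57 ]
  slide now-axes [-0.024  0.03   0.953] slide after-twist [0.028 0.037 0.953] twist rows 0.01
```

```bash
python3 -m inch '{"slide":[[0,0,0.4],[0,0,0.4],[0,0,0.15],[0,0,0],[0,0,0],[0,0,0],[0,0,0],[0,0,0],[0,0,0]],"twist":[0,0,0,0,0,0,0,0,0],"gripper":[0.5,0.5,0.5,0.5,0,0,0,0,0]}'; python3 -m inch '{"slide":[[0,0,-0.6],[0,0,-1],[0,0,-1],[0,0,-1],[0,0,-1],[0,0,-1],[0,0,0],[0,0,0],[0,0,0],[0,0,0],[0,0,0],[0,0,0],[0,0,0]],"twist":[0,0,0,0,0,1,1,1,1,1,1,1,0],"gripper":[0,0,0,0,0,0,0,0,0,0,0,0,0]}' >/dev/null; python3 q.py
python3 - <<'E'
from h import *
go([.417,-.376,.12],94)
E
```

```text
time: 57.0
ee_pos: [0.3762, 0.2333, 0.0019]
tool_rot: [[-0.902, 0.43, -0.042], [0.429, 0.903, 0.03], [0.05, 0.009, -0.999]]
wrist_force: [1.3, -0.3, -0.7]
grip_width: 0.016
q [ 29.167  12.03  -15.28   64.099   2.683 115.074] z [-0.044  0.029 -0.999] p [0.381 0.229 0.146] tau [ -0.009 -33.701  23.201   0.186   0.161   0.592] F [-0.547 -0.063 -0.628]
at [0.381 0.229 0.146] yaw 94.0 q6 115.1 grip 0.0157 t 58.3 F [-0.547 -0.063 -0.628]
  slide now-axes [-24.26   -0.25    0.285] slide after-twist [-24.239  -0.253   1.05 ] twist rows 0.0
```

```bash
python3 -m inch '{"slide":[[-1,0,0],[-1,0,0],[-1,0,0],[-1,0,0],[-1,0,0],[-1,0,0],[-1,0,0],[-1,0,0],[-1,0,0],[-1,0,0],[-1,0,0],[-1,0,0],[-1,0,0],[-1,0,0],[-1,0,0],[-1,0,0],[-1,0,0],[-1,0,0],[-1,0,0],[-1,0,0]],"twist":[0,0,0,0,0,0,0,0,0,0,0,0,0,0,0,0,0,0,0,0],"gripper":[0,0,0,0,0,0,0,0,0,0,0,0,0,0,0,0,0,0,0,0]}' >/dev/null; python3 q.py
python3 - <<'E'
from h import *
go([.417,-.376,.1],94)
E
```

```text
q [-33.174  22.361  -3.971  66.786   0.162  48.219] z [-0.044  0.032 -0.999] p [ 0.436 -0.284  0.126] tau [  0.866 -43.571  21.834   0.333  -0.029   0.33 ] F [-0.79  -0.944 -0.532]
at [ 0.436 -0.284  0.126] yaw 98.6 q6 48.2 grip 0.0154 t 60.3 F [-0.79  -0.944 -0.532]
  slide now-axes [-3.573 -1.252  0.959] slide after-twist [-3.627 -1.003  1.047] twist rows 0.53
```

```bash
python3 -m inch '{"slide":[[-0.8,-0.3,0],[-0.8,-0.3,0],[-0.8,-0.3,0],[-0.6,-0.2,0],[0,0,0],[0,0,0.4],[0,0,0.4],[0,0,0]],"twist":[0,0,0,0,0.5,0,0,0],"gripper":[0,0,0,0,0,0,0,0]}' >/dev/null
python3 - <<'E'
from h import *
go([.417,-.376,.015],94)
E
```

```text
at [ 0.418 -0.368  0.1  ] yaw 95.2 q6 43.6 grip 0.0159 t 61.1 F [ 0.317  0.538 -0.616]
  slide now-axes [-0.458  0.064  3.377] slide after-twist [-0.331 -0.07   3.392] twist rows 0.14
```

```bash
python3 -m inch '{"slide":[[-0.45,0.05,0.2],[0,0,0.4],[0,0,0.4],[0,0,0.4],[0,0,0.4],[0,0,0.4],[0,0,0.4],[0,0,0.4],[0,0,0.3],[0,0,0]],"twist":[0.1,0,0,0,0,0,0,0,0,0],"gripper":[0,0,0,0,0,0,0,0,0,0]}'; python3 -m inch '{"slide":[[0,0,0],[0,0,0],[0,0,-0.4],[0,0,-1],[0,0,-1],[0,0,-1],[0,0,-1],[0,0,-1],[0,0,0]],"twist":[0,0,0,0,0,0,0,0,0],"gripper":[0.3,0.3,0.3,0.4,0.5,0.5,0.5,0.5,0.5]}'; python3 q.py
python3 - <<'E'
from h import *
for n in ("scene","side"):
    c=cam(n)
    for d in r.tip_of(n,"syringe_1")[:8]: print(n,round(d["score"],2),np.round(d["position"]),ray(c,d["position"],.003)[:2])
go([.386,.30,.16])
E
```

```text
time: 62.1
ee_pos: [0.4161, -0.3743, 0.008]
tool_rot: [[-0.08, 0.996, -0.048], [0.996, 0.081, 0.036], [0.04, -0.044, -0.998]]
wrist_force: [0.2, 1.4, 0.1]
grip_width: 0.0154
time: 63.0
ee_pos: [0.4247, -0.3811, 0.1562]
tool_rot: [[-0.08, 0.996, -0.04], [0.996, 0.081, 0.03], [0.033, -0.038, -0.999]]
wrist_force: [0.6, -0.4, 0.4]
grip_width: 0.0427
q [-41.768  26.35    6.992  73.513  -0.255  43.617] z [-0.04   0.03  -0.999] p [ 0.425 -0.381  0.156] tau [  0.003 -45.364  23.376   1.002  -0.014   0.001] F [ 0.574 -0.355  0.395]
scene 0.76 [184. 330.] [ 0.47 -0.37]
scene 0.75 [363. 266.] [0.617 0.139]
scene 0.72 [174. 318.] [ 0.42  -0.369]
scene 0.46 [335. 260.] [0.542 0.094]
scene 0.38 [350. 205.] [0.38  0.328]
side 0.72 [229. 222.] [0.396 0.321]
side 0.68 [330. 254.] [0.585 0.099]
side 0.62 [355. 436.] [ 0.417 -0.367]
side 0.6 [387. 426.] [ 0.479 -0.374]
side 0.58 [353. 234.] [0.671 0.141]
at [ 0.422 -0.379  0.15 ] yaw 94.6 q6 43.6 grip 0.0425 t 63.2 F [0.14  0.358 0.474]
  slide now-axes [27.163  0.767  0.689] slide after-twist [27.169  0.735 -0.399] twist rows -0.0
```

```bash
python3 -m inch '{"slide":[[1,0,0],[1,0,0],[1,0,0],[1,0,0],[1,0,0],[1,0,0],[1,0,0],[1,0,0],[1,0,0],[1,0,0],[1,0,0],[1,0,0],[1,0,0],[1,0,0],[1,0,0],[1,0,0],[1,0,0],[1,0,0],[1,0,0],[1,0,0]],"twist":[0,0,0,0,0,0,0,0,0,0,0,0,0,0,0,0,0,0,0,0],"gripper":[0.5,0.5,0.5,0.5,0.5,0.5,0.5,0.5,0.5,0.5,0.5,0.5,0.5,0.5,0.5,0.5,0.5,0.5,0.5,0.5]}' >/dev/null; python3 q.py
python3 -m inch '{"slide":[[0.8,0.2,0],[0.8,0.2,0],[0.8,0.2,0],[0.8,0.2,0],[0.8,0.2,0],[0.8,0.2,0],[0,0,0],[0,0,0],[0,0,0],[0,0,0],[0,0,0],[0,0,0],[0,0,0],[0,0,0],[0,0,0],[0,0,0]],"twist":[0,0,0,0,0,0,-1,-1,-1,-1,-1,-1,-1,-1,-1,0],"gripper":[0.5,0.5,0.5,0.5,0.5,0.5,0.5,0.5,0.5,0.5,0.5,0.5,0.5,0.5,0.5,0.5]}' >/dev/null; python3 q.py
python3 - <<'E'
from h import *
go([.386,.323,.1],177)
c=cam("wrist"); img=c["img"]; b=cv2.inRange(cv2.cvtColor(img,cv2.COLOR_BGR2HSV),(100,120,40),(130,255,255))
n,l,st,ce=cv2.connectedComponentsWithStats(b); print(st[1:][st[1:,4]>20])
for d in r.tip_of("wrist","syringe_1")[:5]: print(round(d["score"],2),np.round(d["position"]),ray(c,d["position"],0)[:2])
for d in r.spot_in("wrist","syringe_1")[:5]: print(round(d["score"],2),np.round(d["extent"]))
v=np.array([np.cos(np.radians(177)),np.sin(np.radians(177)),0]); o=np.array([.386,.323,.009])
print(proj(c,[o+.052*v,o-.036*v,o-.053*v]))
E
```

```text
q [ 17.71    8.117 -19.738  66.954   4.661 103.393] z [-0.104  0.052 -0.993] p [0.36  0.141 0.151] tau [ -2.259 -30.278  21.833   0.781   0.246  -0.509] F [-0.598 -0.415  0.032]
q [ 31.889  17.05  -11.423  67.958   5.755  39.603] z [-0.148  0.026 -0.989] p [0.364 0.262 0.132] tau [  0.005 -37.031  22.28    0.836   0.323  -0.593] F [ 0.131  0.878 -0.802]
at [0.364 0.262 0.132] yaw 172.0 q6 39.6 grip 0.0427 t 66.8 F [ 0.131  0.878 -0.802]
  slide now-axes [-0.728  2.528  1.195] slide after-twist [-0.762  2.477  1.277] twist rows -0.58
[]
0.74 [ 41. 360.] [ 0.421 -0.006]
0.62 [397. 273.] [0.388 0.32 ]
0.76 [391. 216. 421. 319.]
[[398.957 211.924]
 [405.327 314.387]
 [406.501 333.277]]
```

```bash
python3 -m inch '{"slide":[[-0.2,0.6,0],[-0.2,0.6,0],[-0.2,0.6,0],[-0.2,0.6,0],[0,0,0],[0,0,0.4],[0,0,0.4],[0,0,0.4],[0,0,0]],"twist":[0,0,0,0,-0.58,0,0,0,0],"gripper":[0.5,0.5,0.5,0.5,0.5,0.5,0.5,0.5,0.5]}' >/dev/null; python3 q.py
python3 - <<'E'
from h import *
go([.386,.323,.002],177)
c=cam("wrist"); img=c["img"]; b=cv2.inRange(cv2.cvtColor(img,cv2.COLOR_BGR2HSV),(100,120,40),(130,255,255))
n,l,st,ce=cv2.connectedComponentsWithStats(b); print(st[1:][st[1:,4]>20])
for d in r.tip_of("wrist","syringe_1")[:5]: print(round(d["score"],2),np.round(d["position"]),ray(c,d["position"],0)[:2])
for d in r.spot_in("wrist","syringe_1")[:5]: print(round(d["score"],2),np.round(d["extent"]))
v=np.array([np.cos(np.radians(177)),np.sin(np.radians(177)),0]); o=np.array([.386,.323,.009])
print(proj(c,[o+.052*v,o-.036*v,o-.053*v]))
E
```

```text
q [35.871 24.508 -6.315 65.384  6.18  39.761] z [-0.15   0.024 -0.988] p [0.387 0.32  0.095] tau [  0.058 -42.655  22.073   0.489   0.356   0.004] F [-0.301  0.207  0.323]
at [0.387 0.32  0.095] yaw 175.8 q6 39.8 grip 0.0427 t 67.8 F [-0.301  0.207  0.323]
  slide now-axes [-0.516  0.06   3.69 ] slide after-twist [0.047 0.11  3.724] twist rows -0.14
[[320 326  22  11 189]]
0.96 [331. 266.] [0.388 0.323]
0.69 [313. 197. 346. 336.]
[[329.418 192.914]
 [332.086 312.82 ]
 [332.574 334.775]]
```

```bash
python3 -m inch '{"slide":[[-0.25,0.05,0.3],[-0.25,0,0.4],[0,0,0.4],[0,0,0.4],[0,0,0.4],[0,0,0.4],[0,0,0.4],[0,0,0]],"twist":[-0.1,0,0,0,0,0,0,0],"gripper":[0.5,0.5,0.5,0.5,0.5,0.5,0.5,0.5]}' >/dev/null
python3 - <<'E'
from h import *
go([.387,.323,.003],177)
E
```

```text
at [0.392 0.323 0.022] yaw 176.8 q6 38.9 grip 0.0427 t 68.8 F [ 0.323 -0.637 -1.033]
  slide now-axes [ 0.067 -0.042  0.796] slide after-twist [ 0.184 -0.026  0.778] twist rows -0.03
```

```bash
python3 -m inch '{"slide":[[0.05,0,0.4],[0,0,0.35],[0,0,0],[0,0,0],[0,0,0],[0,0,0],[0,0,0],[0,0,0]],"twist":[0,0,0,0,0,0,0,0],"gripper":[0.5,0.5,0.5,0,0,0,0,0]}'; python3 -m inch '{"slide":[[0,0,-0.5],[0,0,-0.7],[0,0,-0.7],[0,0,-0.7],[0,0,-0.7],[0,0,-0.7],[0,0,-0.7],[0,0,0],[0,0,0],[0,0,0],[0,0,0],[0,0,0],[0,0,0],[0,0,0],[0,0,0],[0,0,0],[0,0,0],[0,0,0]],"twist":[0,0,0,0,0,0,0,1,1,1,1,1,1,1,1,1,0.6,0],"gripper":[0,0,0,0,0,0,0,0,0,0,0,0,0,0,0,0,0,0]}' >/dev/null; python3 q.py
python3 - <<'E'
from h import *
go([.36,-.38,.12],94)
E
```

```text
time: 69.6
ee_pos: [0.3883, 0.3249, 0.0038]
tool_rot: [[-0.988, 0.059, -0.144], [0.056, 0.998, 0.028], [0.146, 0.02, -0.989]]
wrist_force: [0.0, 1.1, 0.1]
grip_width: 0.0155
q [ 34.612  23.105  -0.483  71.384   6.057 120.839] z [-0.131  0.038 -0.991] p [0.41  0.322 0.143] tau [  0.014 -42.985  23.311   0.651   0.349   0.38 ] F [-1.246  0.4   -0.662]
at [0.41  0.322 0.143] yaw 93.3 q6 120.8 grip 0.0154 t 71.4 F [-1.246  0.4   -0.662]
  slide now-axes [-27.93   -3.655   0.128] slide after-twist [-27.872  -3.962   0.938] twist rows -0.08
```

```bash
python3 -m inch '{"slide":[[-0.7,-0.1,0],[-0.7,-0.1,0],[-0.7,-0.1,0],[-0.7,-0.1,0],[-0.7,-0.1,0],[-0.7,-0.1,0],[-0.7,-0.1,0],[-0.7,-0.1,0],[-0.7,-0.1,0],[-0.7,-0.1,0],[-0.7,-0.1,0],[-0.7,-0.1,0],[-0.7,-0.1,0],[-0.7,-0.1,0],[-0.7,-0.1,0],[-0.7,-0.1,0],[-0.7,-0.1,0],[-0.7,-0.1,0],[-0.7,-0.1,0],[-0.7,-0.1,0]],"twist":[0,0,0,0,0,0,0,0,0,0,0,0,0,0,0,0,0,0,0,0],"gripper":[0,0,0,0,0,0,0,0,0,0,0,0,0,0,0,0,0,0,0,0]}' >/dev/null; python3 q.py
python3 - <<'E'
from h import *
go([.36,-.38,.12],94)
E
```

```text
q [ -8.732  10.488 -18.604  68.005   1.422  76.004] z [-0.118  0.043 -0.992] p [ 0.382 -0.051  0.141] tau [  1.747 -31.479  21.786   1.028   0.12    0.373] F [ 0.598  0.933 -0.291]
at [ 0.382 -0.051  0.141] yaw 95.0 q6 76.0 grip 0.0154 t 73.4 F [ 0.598  0.933 -0.291]
  slide now-axes [-13.053  -2.009   0.36 ] slide after-twist [-13.061  -1.81    0.83 ] twist rows 0.12
```

```bash
python3 -m inch '{"slide":[[-0.7,-0.1,0],[-0.7,-0.1,0],[-0.7,-0.1,0],[-0.7,-0.1,0],[-0.7,-0.1,0],[-0.7,-0.1,0],[-0.7,-0.1,0],[-0.7,-0.1,0],[-0.7,-0.1,0],[-0.7,-0.1,0],[-0.7,-0.1,0],[-0.7,-0.1,0],[-0.7,-0.1,0],[-0.7,-0.1,0],[-0.7,-0.1,0],[-0.7,-0.1,0],[-0.7,-0.1,0],[-0.7,-0.1,0],[0,0,0]],"twist":[0,0,0,0,0,0,0,0,0,0,0,0,0,0,0,0,0,0.12,0],"gripper":[0,0,0,0,0,0,0,0,0,0,0,0,0,0,0,0,0,0,0]}' >/dev/null; python3 q.py
python3 - <<'E'
from h import *
go([.36,-.38,.022],94)
E
```

```text
q [-45.976  24.962   1.362  72.536  -2.807  39.177] z [-0.109  0.043 -0.993] p [ 0.355 -0.389  0.136] tau [ -0.328 -43.896  23.593   0.695  -0.275  -0.005] F [ 0.182  0.073 -1.113]
at [ 0.355 -0.389  0.136] yaw 94.8 q6 39.2 grip 0.0157 t 75.3 F [ 0.182  0.073 -1.113]
  slide now-axes [0.109 0.696 4.537] slide after-twist [0.351 0.208 4.574] twist rows 0.1
```

```bash
python3 -m inch '{"slide":[[0,0.35,0.3],[0,0.35,0.4],[0,0,0.4],[0,0,0.4],[0,0,0.4],[0,0,0.4],[0,0,0.4],[0,0,0.4],[0,0,0.4],[0,0,0.4],[0,0,0.3],[0,0,0.2],[0,0,0]],"twist":[0.1,0,0,0,0,0,0,0,0,0,0,0,0],"gripper":[0,0,0,0,0,0,0,0,0,0,0,0,0]}' ; python3 - <<'E'
from h import *
go([.36,-.38,.02],94)
E
```

```text
time: 76.6
ee_pos: [0.3591, -0.378, 0.0144]
tool_rot: [[-0.072, 0.991, -0.112], [0.996, 0.078, 0.047], [0.056, -0.109, -0.993]]
wrist_force: [-0.6, 0.3, -0.4]
grip_width: 0.0155
at [ 0.359 -0.378  0.014] yaw 94.2 q6 40.9 grip 0.0155 t 76.6 F [-0.599  0.302 -0.44 ]
  slide now-axes [-0.068  0.007 -0.232] slide after-twist [-0.08   0.032 -0.225] twist rows 0.02
```

Released next, then I'll check where everything lies and measure the lid.

```bash
python3 -m inch '{"slide":[[0,0,0],[0,0,0],[0,0,-0.4],[0,0,-0.8],[0,0,-0.8],[0,0,-0.8],[0,0,-0.8],[0,0,-0.8],[0,0,-0.8],[0,0,-0.8],[0,0,0]],"twist":[0,0,0,0,0,0,0,0,0,0,0],"gripper":[0.3,0.3,0.3,0.4,0.5,0.5,0.5,0.5,0.5,0.5,0.5]}' >/dev/null; python3 q.py
python3 - <<'E'
from h import *
from scipy.optimize import least_squares
C={}
for n in ("scene","side"):
    c=cam(n); C[n]=c; cv2.imwrite(f"pics/{n}9.png",c["img"])
    for d in r.tip_of(n,"syringe_1")[:8]: print(n,round(d["score"],2),np.round(d["position"]),ray(c,d["position"],.006)[:2])
    for q in ("lid_handle","lid_hinge"):
        for d in r.tip_of(n,q)[:2]: print(n,q,round(d["score"],2),d["position"])
    print(r.spot_in(n,"lid_handle")[:1])
E
```

```text
q [-44.184  24.659   7.707  78.79   -2.56   41.608] z [-0.103  0.038 -0.994] p [ 0.379 -0.388  0.18 ] tau [  0.017 -44.266  23.678   1.236  -0.137   0.006] F [ 0.06   0.256 -0.002]
scene 0.8 [157. 306.] [ 0.354 -0.382]
scene 0.79 [171. 320.] [ 0.421 -0.379]
scene 0.62 [187. 332.] [ 0.481 -0.369]
scene 0.62 [333. 260.] [0.539 0.091]
scene 0.46 [364. 269.] [0.628 0.132]
scene lid_handle 0.9 [398.0, 143.3]
scene lid_handle 0.35 [351.1, 272.8]
scene lid_hinge 0.94 [377.3, 227.4]
scene lid_hinge 0.63 [335.1, 260.7]
[{'extent': [348.1, 134.0, 429.9, 243.0], 'score': 0.81}]
side 0.9 [387. 428.] [ 0.477 -0.378]
side 0.83 [359. 436.] [ 0.422 -0.371]
side 0.7 [330. 257.] [0.58  0.086]
side 0.66 [331. 452.] [ 0.361 -0.38 ]
side lid_handle 0.61 [302.5, 98.7]
side lid_hinge 0.76 [317.4, 197.6]
[{'extent': [274.4, 88.1, 348.7, 210.7], 'score': 0.7}]
```

All three empties are in the tray and both samples are still in the carrier. Now the lid angle and handle position.

```bash
cat >> h.py <<'E'
MC=np.array([.606,.100]); MY=np.radians(6.2)
def handle(th,MY=MY,L=.26):
    y=np.array([-np.sin(MY),np.cos(MY),0]); h=np.array([*MC,.094])+.11*y
    return h+L*(-y*np.cos(th)+np.array([0,0,1])*np.sin(th))
def lidfit():
    best=[]
    for n in ("scene","side"):
        c=cam(n); D=r.tip_of(n,"lid_handle")
        if not D: continue
        p=np.array(D[0]["position"]); ths=np.linspace(-.1,2,2101); P=proj(c,np.array([handle(t) for t in ths])); e=np.linalg.norm(P-p,axis=1); i=e.argmin()
        print(n,round(D[0]["score"],2),p,"theta",round(ths[i],3),"err px",round(e[i],1),"handle",handle(ths[i])); best.append(ths[i])
    return best
E
python3 - <<'E'
from h import *
lidfit(); c=cam("side")
print(proj(c,[handle(0,L=0)]),[ (d["score"],d["extent"],ray(c,[(d["extent"][0]+d["extent"][2])/2,d["extent"][3]-4],0)) for d in r.spot_in("side","reagent_bottle")[:1]])
go([.40,.34,.36],-174)
E
```

```text
scene 0.83 [398.8 143.3] theta 1.782 err px 0.6 handle [0.588 0.264 0.348]
side 0.64 [341.2 238.1] theta 0.256 err px 32.3 handle [ 0.621 -0.041  0.16 ]
[[314.294 198.715]] [(0.67, [254.0, 184.5, 265.2, 193.4], array([0.522, 0.428, 0.   ]))]
at [ 0.377 -0.386  0.176] yaw 94.2 q6 41.6 grip 0.0426 t 78.5 F [ 0.206 -0.02  -0.476]
  slide now-axes [29.232  2.384 -6.166] slide after-twist [-3.937 28.78  -7.378] twist rows -10.68
```

```bash
python3 -m inch '{"slide":[[0,0,-0.8],[0,0,-0.8],[0,0,-0.8],[0,0,-0.8],[0,0,-0.8],[0,0,-0.8],[0,0,-0.8],[0,0,-0.8],[0,0,-0.8],[0,0,-0.8],[0,0,-0.8],[0,0,0]],"twist":[-1,-1,-1,-1,-1,-1,-1,-1,-1,-1,-0.7,0],"gripper":[0,0,0,0,0,0,0,0,0,0,0,0]}' >/dev/null; python3 q.py
python3 - <<'E'
from h import *
go([.58,-.05,.42],-174)
E
```

```text
q [-43.225  28.972  47.432 114.821  -2.447 -50.025] z [-0.11   0.045 -0.993] p [ 0.401 -0.395  0.402] tau [  0.04  -46.472  23.499   1.287  -0.13   -0.432] F [-0.364  0.486  0.525]
at [ 0.401 -0.395  0.402] yaw -172.9 q6 -50.0 grip 0.0001 t 79.7 F [-0.364  0.486  0.525]
  slide now-axes [-8.679 12.879 -0.897] slide after-twist [-8.553 12.973 -0.734] twist rows 0.13
```

```bash
python3 -m inch '{"slide":[[-0.5,0.8,0],[-0.5,0.8,0],[-0.5,0.8,0],[-0.5,0.8,0],[-0.5,0.8,0],[-0.5,0.8,0],[-0.5,0.8,0],[-0.5,0.8,0],[-0.5,0.8,0],[-0.5,0.8,0],[-0.5,0.8,0],[-0.5,0.8,0],[-0.5,0.8,0],[-0.5,0.8,0],[-0.5,0.8,0],[0,0,0]],"twist":[0,0,0,0,0,0,0,0,0,0,0,0,0,0,0,0],"gripper":[0,0,0,0,0,0,0,0,0,0,0,0,0,0,0,0]}' >/dev/null; python3 q.py
python3 - <<'E'
from h import *
go([.585,.31,.39],-174)
c=cam("wrist"); cv2.imwrite("pics/w20.png",c["img"])
for q,z in (("lid_handle",.348),("lid_hinge",.094)):
  for d in r.tip_of("wrist",q)[:2]: print(q,d["score"],d["position"],ray(c,d["position"],z))
E
```

```text
q [ -7.758  29.456  44.526 112.831   1.944 -12.131] z [-0.129  0.052 -0.99 ] p [ 0.56  -0.066  0.379] tau [  0.768 -49.105  24.403   1.106   0.287   0.1  ] F [-0.513  0.373 -0.081]
at [ 0.56  -0.066  0.379] yaw -175.5 q6 -12.1 grip -0.0002 t 81.3 F [-0.513  0.373 -0.081]
  slide now-axes [-2.093 14.929  0.203] slide after-twist [-2.566 14.849 -0.452] twist rows -0.18
lid_handle 0.18 [109.0, 157.3] [ 0.499 -0.181  0.348]
lid_hinge 0.88 [511.5, 266.4] [0.591 0.211 0.094]
lid_hinge 0.75 [411.6, 258.0] [0.587 0.068 0.094]
```

```bash
python3 -m inch '{"slide":[[-0.1,0.75,-0.1],[-0.1,0.75,-0.1],[-0.1,0.75,-0.1],[-0.1,0.75,-0.1],[-0.1,0.75,-0.1],[-0.1,0.75,-0.1],[-0.1,0.75,-0.1],[-0.1,0.75,-0.1],[-0.1,0.75,-0.05],[-0.1,0.75,-0.05]],"twist":[-0.02,-0.02,-0.02,-0.02,-0.02,-0.02,-0.02,-0.02,0,0],"gripper":[0,0,0,0,0,0,0,0,0,0]}' >/dev/null; python3 q.py
python3 - <<'E'
from h import *
lidfit()
go([.585,.31,.39],-174)
E
```

```text
q [ 10.055  33.897  57.722 120.386   4.103   5.114] z [-0.125  0.051 -0.991] p [0.571 0.123 0.414] tau [ -1.109 -51.534  21.792   0.698   0.21   -0.263] F [ 0.106 -0.068 -0.124]
scene 0.6 [397.6 142.4] theta 1.766 err px 1.8 handle [0.589 0.259 0.349]
side 0.61 [303.9  98.7] theta 1.722 err px 0.8 handle [0.59  0.248 0.351]
at [0.571 0.122 0.414] yaw -175.0 q6 5.0 grip 0.0005 t 82.7 F [-0.26   0.054  0.433]
  slide now-axes [-1.312  7.362  1.24 ] slide after-twist [-1.338  7.401  0.944] twist rows -0.12
```

```bash
python3 -m inch '{"slide":[[0,0,0.5],[0,0,0.5],[-0.1,0.5,0],[-0.1,0.5,0],[-0.1,0.5,0],[0,0,0]],"twist":[0,0,0,0,0,0],"gripper":[0,0,0,0,0,0]}' >/dev/null; python3 q.py
```

```text
q [ 13.466  33.651  53.721 116.245   4.422   8.799] z [-0.122  0.05  -0.991] p [0.573 0.161 0.392] tau [  0.142 -51.339  23.405   0.85    0.327   0.073] F [-0.125 -0.486 -1.152]
```

```bash
python3 -m inch '{"slide":[[-0.05,0.5,0.08],[-0.05,0.5,0.08],[-0.05,0.5,0.04],[-0.05,0.5,0.04],[-0.05,0.5,0.04],[-0.05,0.5,0.04],[-0.05,0.5,0.04],[-0.05,0.5,0.04],[-0.05,0.5,0.04],[-0.05,0.5,0.04],[-0.05,0.5,0.04],[-0.05,0.5,0.04],[0,0.4,0.04],[0,0,0]],"twist":[0,0,0,0,0,0,0,0,0,0,0,0,0,0],"gripper":[0,0,0,0,0,0,0,0,0,0,0,0,0,0]}' ; python3 q.py
```

```text
time: 84.65
ee_pos: [0.5632, 0.3353, 0.379]
tool_rot: [[-0.989, -0.078, -0.125], [-0.085, 0.995, 0.048], [0.121, 0.059, -0.991]]
wrist_force: [0.6, -1.0, 0.9]
grip_width: -0.0001
q [ 28.064  44.995  73.06  123.137   5.838  23.102] z [-0.125  0.048 -0.991] p [0.563 0.335 0.379] tau [  0.297 -57.344  21.929   0.672   0.392   0.051] F [ 0.561 -0.956  0.921]
```

```bash
python3 -m inch '{"slide":[[0,0,0.4],[0,0,0.4],[0,0,0.4],[0,0,0.4],[0,0,0.2],[0,0,0]],"twist":[0,0,0,0,0,0],"gripper":[0,0,0,0,0,0]}' ; python3 q.py
python3 - <<'E'
from h import *
print(lidfit())
E
```

```text
time: 85.25
ee_pos: [0.5587, 0.3369, 0.3383]
tool_rot: [[-0.99, -0.078, -0.115], [-0.084, 0.995, 0.052], [0.11, 0.061, -0.992]]
wrist_force: [1.0, -1.5, -0.3]
grip_width: -0.0
q [ 28.405  38.654  54.489 110.216   5.774  23.533] z [-0.115  0.052 -0.992] p [0.559 0.337 0.338] tau [  0.081 -55.521  23.941   0.401   0.328   0.003] F [ 0.964 -1.486 -0.251]
scene 0.91 [397.3 143.9] theta 1.752 err px 0.5 handle [0.589 0.256 0.35 ]
side 0.81 [304.7  99.3] theta 1.706 err px 1.0 handle [0.59  0.244 0.352]
[np.float64(1.752), np.float64(1.706)]
```

```bash
python3 -m inch '{"slide":[[-0.1,-0.4,0],[-0.1,-0.4,0],[-0.1,-0.4,0],[-0.1,-0.4,0],[-0.1,-0.4,0],[-0.1,-0.4,0],[-0.1,-0.4,0],[-0.1,-0.4,0],[-0.1,-0.4,0],[-0.1,-0.4,0]],"twist":[0,0,0,0,0,0,0,0,0,0],"gripper":[0,0,0,0,0,0,0,0,0,0]}' ; python3 q.py
python3 - <<'E'
from h import *
print(lidfit())
E
```

```text
time: 86.45
ee_pos: [0.5942, 0.2331, 0.3309]
tool_rot: [[-0.991, -0.078, -0.112], [-0.085, 0.995, 0.058], [0.107, 0.067, -0.992]]
wrist_force: [-1.0, 1.6, 1.6]
grip_width: 0.0002
q [ 18.941  36.522  49.522 108.043   5.213  14.007] z [-0.112  0.058 -0.992] p [0.594 0.233 0.331] tau [ -0.612 -53.539  24.335   0.392  -0.258   0.131] F [-1.01   1.59   1.593]
scene 0.94 [386.3 148.4] theta 1.564 err px 1.7 handle [0.594 0.208 0.354]
side 0.75 [314.9 104.9] theta 1.545 err px 0.4 handle [0.595 0.203 0.354]
[np.float64(1.564), np.float64(1.545)]
```

```bash
python3 -m inch '{"slide":[[-0.05,-0.4,0],[-0.05,-0.4,0],[-0.05,-0.4,0],[-0.05,-0.4,0],[-0.05,-0.4,0.05],[-0.05,-0.4,0.05],[-0.05,-0.4,0.05],[-0.05,-0.4,0.1],[-0.05,-0.4,0.1],[-0.05,-0.4,0.1],[-0.05,-0.4,0.15],[-0.05,-0.4,0.15],[-0.05,-0.4,0.2],[-0.05,-0.4,0.2]],"twist":[0,0,0,0,0,0,0,0,0,0,0,0,0,0],"gripper":[0,0,0,0,0,0,0,0,0,0,0,0,0,0]}' ; python3 q.py
python3 - <<'E'
from h import *
print(lidfit())
E
```

```text
time: 88.05
ee_pos: [0.6203, 0.0869, 0.2868]
tool_rot: [[-0.99, -0.08, -0.115], [-0.087, 0.995, 0.057], [0.11, 0.066, -0.992]]
wrist_force: [-1.1, 1.8, -0.7]
grip_width: 0.0003
q [  6.068  34.688  39.71  101.258   3.939   1.055] z [-0.115  0.057 -0.992] p [0.62  0.087 0.287] tau [ -0.48  -53.8    25.868   0.626  -0.288   0.126] F [-1.076  1.807 -0.664]
scene 0.93 [352.8 188.6] theta 0.978 err px 1.3 handle [0.61  0.065 0.31 ]
side 0.83 [352.4 154.2] theta 0.947 err px 2.6 handle [0.611 0.058 0.305]
[np.float64(0.9780000000000001), np.float64(0.947)]
```

```bash
python3 -m inch '{"slide":[[0,0.4,0],[0,0,-0.6],[0,0,-0.6],[0,0,-0.6],[0,0,-0.6],[0,-0.5,0],[0,-0.5,0],[0,-0.5,0],[0,-0.4,0],[0,0,0]],"twist":[0,0,0,0,0,0,0,0,0,0],"gripper":[0,0,0,0,0,0,0,0,0,0]}' ; python3 q.py
python3 - <<'E'
from h import *
print(lidfit())
E
```

```text
time: 89.25
ee_pos: [0.6308, 0.0498, 0.3461]
tool_rot: [[-0.99, -0.087, -0.112], [-0.093, 0.994, 0.055], [0.106, 0.065, -0.992]]
wrist_force: [0.8, -0.2, -0.2]
grip_width: 0.0003
q [  2.838  37.965  54.405 112.701   3.492  -2.53 ] z [-0.112  0.055 -0.992] p [0.631 0.05  0.346] tau [ -0.096 -54.843  23.95    0.816   0.135  -0.058] F [ 0.811 -0.239 -0.204]
scene 0.67 [348.9 186.2] theta 0.976 err px 3.3 handle [0.61  0.065 0.309]
side 0.72 [350.3 156.6] theta 0.937 err px 0.3 handle [0.611 0.056 0.304]
[np.float64(0.9760000000000001), np.float64(0.9369999999999999)]
```

```bash
python3 -m inch '{"slide":[[-0.05,-0.02,0.45],[-0.05,-0.02,0.45],[-0.05,-0.02,0.4],[-0.03,-0.33,0.26],[-0.03,-0.33,0.26],[-0.03,-0.33,0.26],[-0.03,-0.33,0.26],[-0.05,-0.35,0.4],[-0.05,-0.35,0.4],[-0.05,-0.35,0.4],[-0.05,-0.35,0.4]],"twist":[0,0,0,0,0,0,0,0,0,0,0],"gripper":[0,0,0,0,0,0,0,0,0,0,0]}' ; python3 q.py
python3 - <<'E'
from h import *
print(lidfit())
E
```

```text
time: 90.55
ee_pos: [0.6396, -0.0129, 0.2391]
tool_rot: [[-0.99, -0.093, -0.106], [-0.1, 0.993, 0.056], [0.1, 0.066, -0.993]]
wrist_force: [-0.8, -0.1, 0.5]
grip_width: 0.0002
q [-2.554 36.265 35.504 95.448  2.954 -8.273] z [-0.106  0.056 -0.993] p [ 0.64  -0.013  0.239] tau [  0.514 -55.045  25.556   1.2     0.176   0.106] F [-0.823 -0.098  0.538]
scene 0.82 [353.2 188.9] theta 0.978 err px 1.8 handle [0.61  0.065 0.31 ]
side 0.76 [351.2 156. ] theta 0.938 err px 0.8 handle [0.611 0.056 0.304]
[np.float64(0.9780000000000001), np.float64(0.9380000000000001)]
```

The fingers passed in front of the bar, so the lid hasn't moved. I'll go back up and place the tip right over the bar.

```bash
python3 -m inch '{"slide":[[0,0,-0.6],[0,0,-0.6],[0,0,-0.6],[0,0,-0.6],[0,0,-0.6],[0,0,-0.6],[0,0,-0.6],[0,0,-0.3],[0.2,0.5,0],[0.2,0.5,0],[0.1,0.5,0],[0,0.5,0],[0,0.5,0],[0,0.5,0],[0,0.4,0],[0,0,0]],"twist":[0,0,0,0,0,0,0,0,0,0,0,0,0,0,0,0],"gripper":[0,0,0,0,0,0,0,0,0,0,0,0,0,0,0,0]}' ; python3 - <<'E'
from h import *
print(lidfit())
go([.612,.065,.325])
E
```

```text
time: 92.35
ee_pos: [0.6313, 0.0779, 0.3739]
tool_rot: [[-0.991, -0.105, -0.086], [-0.11, 0.992, 0.058], [0.08, 0.067, -0.995]]
wrist_force: [0.4, 0.6, 1.2]
grip_width: 0.0001
scene 0.59 [348.  187.8] theta 0.959 err px 3.2 handle [0.61  0.061 0.307]
side 0.78 [352.1 154. ] theta 0.95 err px 2.4 handle [0.61  0.059 0.305]
[np.float64(0.959), np.float64(0.9500000000000001)]
at [0.632 0.076 0.374] yaw -173.8 q6 -1.2 grip 0.0 t 92.5 F [ 0.051  0.308 -0.452]
  slide now-axes [ 0.664 -0.47   1.975] slide after-twist [ 0.822 -0.337  1.942] twist rows -0.0
```

```bash
python3 -m inch '{"slide":[[0.3,-0.2,0.4],[0.3,-0.2,0.4],[0,0,0.4],[0,0,0.4],[0,0,0.4],[0,0,0.3]],"twist":[0,0,0,0,0,0],"gripper":[0,0,0,0,0,0]}' ; python3 - <<'E'
from h import *
print(lidfit())
go([.612,.062,.315])
E
```

```text
time: 93.15
ee_pos: [0.6132, 0.0617, 0.3147]
tool_rot: [[-0.992, -0.095, -0.085], [-0.1, 0.993, 0.058], [0.079, 0.066, -0.995]]
wrist_force: [0.3, -0.3, -0.3]
grip_width: 0.0003
scene 0.67 [354.1 188.7] theta 0.984 err px 2.4 handle [0.61  0.066 0.311]
side 0.55 [352.1 155.4] theta 0.939 err px 1.8 handle [0.611 0.057 0.304]
[np.float64(0.9840000000000001), np.float64(0.939)]
at [0.613 0.062 0.316] yaw -174.2 q6 -1.8 grip -0.0003 t 93.3 F [-0.018 -1.195  0.39 ]
  slide now-axes [ 0.056 -0.006  0.028] slide after-twist [ 0.058 -0.004  0.024] twist rows -0.0
```

```bash
python3 -m inch '{"slide":[[0,-0.05,0.25],[0,-0.2,0.25],[0,-0.3,0.25],[0,-0.33,0.26],[0,-0.33,0.28]],"twist":[0,0,0,0,0],"gripper":[0,0,0,0,0]}' ; python3 - <<'E'
from h import *
print(lidfit())
go([.612,.062,.315])
E
```

```text
time: 93.85
ee_pos: [0.617, 0.0314, 0.2857]
tool_rot: [[-0.993, -0.097, -0.07], [-0.101, 0.993, 0.055], [0.064, 0.062, -0.996]]
wrist_force: [1.9, -0.1, 2.0]
grip_width: 0.0001
scene 0.65 [172.8 321.2] theta -0.1 err px 151.1 handle [ 0.622 -0.048  0.068]
side 0.74 [360.3 172. ] theta 0.791 err px 2.7 handle [0.614 0.028 0.279]
[np.float64(-0.1), np.float64(0.791)]
at [0.616 0.032 0.285] yaw -174.2 q6 -4.4 grip 0.0004 t 94.0 F [ 0.75 -0.26 -0.33]
  slide now-axes [ 0.115  1.29  -1.116] slide after-twist [ 0.034  1.218 -1.199] twist rows -0.0
```

```bash
python3 -m inch '{"slide":[[-0.03,-0.3,0.35],[-0.03,-0.33,0.38],[-0.03,-0.33,0.4],[-0.03,-0.33,0.42],[-0.03,-0.25,0.46]],"twist":[0,0,0,0,0],"gripper":[0,0,0,0,0]}' ; python3 - <<'E'
from h import *
print(lidfit())
go([.612,.062,.315])
E
```

```text
time: 94.55
ee_pos: [0.621, -0.0076, 0.2328]
tool_rot: [[-0.993, -0.098, -0.067], [-0.101, 0.994, 0.049], [0.062, 0.056, -0.997]]
wrist_force: [1.0, -1.9, 1.1]
grip_width: -0.0
scene 0.73 [334.2 231.2] theta 0.537 err px 4.7 handle [ 0.618 -0.013  0.227]
side 0.63 [282.5 303.5] theta -0.1 err px 97.1 handle [ 0.622 -0.048  0.068]
[np.float64(0.537), np.float64(-0.1)]
at [ 0.62  -0.006  0.233] yaw -174.2 q6 -7.8 grip -0.0002 t 94.8 F [-0.148 -0.401  1.065]
  slide now-axes [ 0.266  2.936 -3.125] slide after-twist [ 0.051  2.752 -3.298] twist rows -0.0
```

```bash
python3 -m inch '{"slide":[[-0.03,-0.26,0.4],[-0.03,-0.25,0.4],[-0.03,-0.24,0.4],[-0.03,-0.22,0.4],[-0.03,-0.2,0.4],[-0.03,-0.15,0.4]],"twist":[0,0,0,0,0,0],"gripper":[0,0,0,0,0,0]}' ; python3 - <<'E'
from h import *
print(lidfit())
go([.62,-.049,.101])
E
```

```text
time: 95.35
ee_pos: [0.625, -0.0358, 0.1673]
tool_rot: [[-0.993, -0.101, -0.068], [-0.104, 0.993, 0.052], [0.062, 0.059, -0.996]]
wrist_force: [0.8, -0.4, 0.5]
grip_width: 0.0001
scene 0.61 [322.2 253.8] theta 0.277 err px 0.2 handle [ 0.621 -0.039  0.165]
side 0.6 [376.2 234.1] theta 0.26 err px 3.0 handle [ 0.621 -0.04   0.161]
[np.float64(0.277), np.float64(0.26)]
at [ 0.625 -0.035  0.168] yaw -174.0 q6 -10.5 grip -0.0002 t 95.5 F [0.748 1.038 0.698]
  slide now-axes [ 0.076 -0.685  2.651] slide after-twist [ 0.244 -0.527  2.677] twist rows -0.0
```

```bash
python3 -m inch '{"slide":[[0,-0.1,0.3],[0,-0.1,0.3],[0,-0.09,0.3],[0,-0.08,0.3],[0,-0.07,0.3],[0,-0.05,0.3],[0,-0.03,0.25],[0,-0.02,0.2],[0,-0.02,0.15]],"twist":[0,0,0,0,0,0,0,0,0],"gripper":[0,0,0,0,0,0,0,0,0]}' ; python3 - <<'E'
from h import *
print(lidfit())
go([.62,-.049,.101])
E
```

```text
time: 96.45
ee_pos: [0.6239, -0.0464, 0.1045]
tool_rot: [[-0.993, -0.102, -0.063], [-0.105, 0.993, 0.052], [0.057, 0.058, -0.997]]
wrist_force: [0.1, -0.2, 1.1]
grip_width: 0.0
scene 0.79 [318.4 273.4] theta 0.035 err px 0.5 handle [ 0.622 -0.049  0.103]
side 0.88 [376.3 256.3] theta 0.039 err px 2.3 handle [ 0.622 -0.049  0.104]
[np.float64(0.035), np.float64(0.03900000000000001)]
at [ 0.624 -0.046  0.105] yaw -173.9 q6 -11.6 grip 0.0001 t 96.7 F [0.151 0.41  0.31 ]
  slide now-axes [ 0.158 -0.098  0.165] slide after-twist [ 0.168 -0.088  0.161] twist rows -0.0
```

```bash
for i in 1 2; do python3 -m inch '{"slide":[[0,-0.01,0.1],[0,0,0.1],[0,0,0.1]],"twist":[0,0,0],"gripper":[0,0,0]}' | grep -E "ee_pos|force"; done; python3 -c "
from h import *
print(lidfit())"
```

```text
ee_pos: [0.6245, -0.0465, 0.1008]
wrist_force: [-5.6, 0.1, 18.0]
ee_pos: [0.6245, -0.0465, 0.1009]
wrist_force: [-3.4, -0.2, 10.0]
scene 0.57 [321.7 272.3] theta 0.053 err px 2.7 handle [ 0.622 -0.049  0.108]
side 0.66 [376.2 258.1] theta 0.02 err px 2.3 handle [ 0.622 -0.049  0.099]
[np.float64(0.05299999999999999), np.float64(0.01999999999999999)]
```

The force rose to 18 N with the tip at 0.101 m, which is the bar top of a shut lid. I'll back off and check.

```bash
python3 -m inch '{"slide":[[0,0,-0.3],[0,0,-0.6],[0,0,-0.8],[0,0,-0.8],[0,0,-0.8],[0,0,-0.8],[0,-0.8,0],[0,-0.8,0],[0,-0.8,0],[0,-0.8,0],[0,-0.8,0],[0,-0.8,0],[0,-0.8,0],[0,-0.8,0],[0,0,0]],"twist":[0,0,0,0,0,0,0,0,0,0,0,0,0,0,0],"gripper":[0,0,0,0,0,0,0,0,0,0,0,0,0,0,0]}' ; python3 - <<'E'
from h import *
print(lidfit())
a=cam("scene"); b=cam("side")
print(proj(a,[handle(t) for t in (0,.05)]),proj(b,[handle(t) for t in (0,.05)]))
cv2.imwrite("pics/final.png",np.hstack([cv2.resize(a["img"][180:380,110:440],(396,240)),cv2.resize(b["img"][150:480,190:520],(400,400))[:240]]) if 0 else np.vstack([cv2.resize(a["img"][180:380,110:440],None,fx=1.5,fy=1.5),cv2.resize(b["img"][180:380,190:520],None,fx=1.5,fy=1.5)]))
E
```

```text
time: 98.95
ee_pos: [0.6452, -0.2247, 0.1927]
tool_rot: [[-0.993, -0.101, -0.058], [-0.104, 0.993, 0.05], [0.053, 0.055, -0.997]]
wrist_force: [-0.6, -0.6, 0.4]
grip_width: 0.0001
side 0.94 [377.  261.5] theta -0.018 err px 3.4 handle [ 0.622 -0.049  0.089]
[np.float64(-0.018000000000000002)]
[[318.773 275.971]
 [318.977 272.334]] [[373.762 259.658]
 [374.023 255.243]]
```

View pics/final.png

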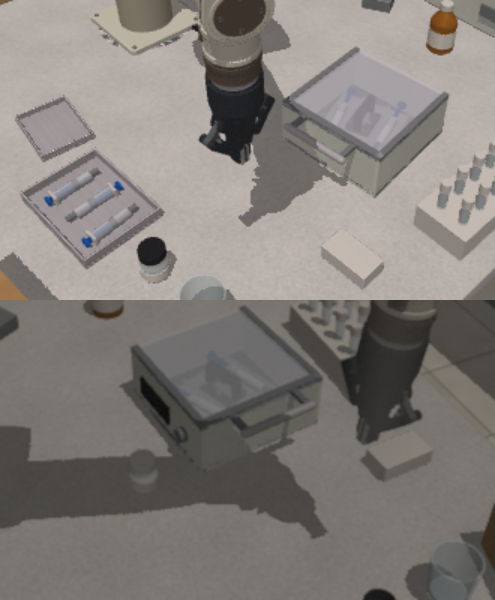

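The final pictures show the lid flat on the rim with both samples under it. The three empties lie in the large tray, and the bystanders look untouched. Handing in.

```bash
python3 -c "
from h import *
print(r.close_job())"
```

```text
the job is handed in; nothing more can be done
None
```

I handed the job in at about 99 s of robot time. The carrier is on the spindle, both sample syringes are in its troughs, the three empties are in the large discard tray, and the lid is shut.

**Last checks:**
- **Carrier:** its apparent size and the gripper height both put it fully down on the spindle, about 22 mm above the bench.
- **Sample syringes:** one in each trough. The left one lies slightly skewed but between the ridges.
- **Empty syringes:** all three lie in the 200 x 150 mm tray.
- **Lid:** pressing on the handle stopped at 18 N, right at the shut height. The side camera then read about -0.02 rad, which is shut within its error. The scene camera no longer found the handle, but its picture shows the lid flat.
- **Bystanders:** they looked unmoved in the final pictures, which do not show the beaker or stain jar in full.

**What went wrong along the way:**
- The first grasp of a sample syringe closed above it and slipped off. The syringe had not moved, and the second try held.
- My first downward push missed the lid handle and left the lid where it was.
- One empty syringe was knocked aside during the run, so I found it again before picking it up.
- The tool crept up to 8.6° off vertical, and two joints came right up to their limits while reaching behind the lid. The readings stayed inside the limits.

I did not measure the plungers again at the end; every grip was on the barrel.

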